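# Clamp the hose adapter onto the bench dust port

## Task

Set the loose flanged hose adapter on the dust port so that its flange lies flat on the port's flange, swing the hinged jaw of the clamp ring around both flanges until its lug comes to bear lightly on the rubber buffer, then throw the latch lever until its peg snaps over the ramp and the ring is latched shut. Do it by feel, gently: do not ram the adapter down, do not force the jaw into the buffer by hand and do not lean on the lever once it has reached its stop. Leave the other things on the bench alone.

Things in the scene. Friction and masses are not known exactly. Their poses are not given: they have to be found in the camera images.
- port: Dust port fixed to the bench: plywood plate 220 x 250 x 18 mm, aluminium duct stub, dark steel clamp ring. Origin on the duct's vertical axis at bench height, z up; offsets 'in the port's frame' below are (x, y) mm from here along its axes. The ring's fixed half stands on the -x side, outer radius 48, top 66 above the bench, with no lip over the flange.
- port_seat (a point): Centre of the port flange's upper face (80 mm across), 58 mm above the bench, on the duct's axis. On the face a spigot 34 mm across rises 12 mm: straight for 6 mm, then tapering to 27 mm.
- adapter_mid (a point): The loose hose adapter: aluminium, 0.17 to 0.3 kg, upright, flange down, standing left or right of the port. Open tube 44 mm outside, 37 mm bore, 56 mm tall in all; flange at its foot 80 mm across, 6 mm thick. Point on its axis 38 mm above its underside, where the tube can be gripped; z is its axis. Its turn does not matter. Seated, it is 38 mm above port_seat.
- adapter: The same hose adapter; origin at the centre of its underside.
- jaw (a joint): Angle (rad) of the swinging jaw, the +x half of the clamp ring; opens anticlockwise from above, starts 1.1 to 1.6. Stiff hinge (0.15 N m), stays where left. Its end lug is on a screw, set anew each time: it meets the sprung buffer somewhere from 0.01 to 0.145, to be felt. Left touching, or within 2 mm, the latch peg can get behind it; only the lever draws it on (by 0.04). Jaw top 72 mm high.
- jaw_hinge (a point): The jaw's vertical hinge axis, at (0, 55) in the port's frame; the point is 60 mm above the bench.
- jaw_post (a point): Upright steel post on the jaw for pushing or pinching: 12 mm in diameter, 72 to 104 mm above the bench. The point is on its axis, 87 mm above the bench, 97 mm from the hinge axis. With the jaw at 0 it is at (33, -36) in the port's frame.
- lever (a joint): Angle (rad) of the latch lever. Opens clockwise from above; starts 1.1 to 1.5. Swung anticlockwise, at about 0.65 its peg gets behind the jaw's lug and rides up a ramp against the buffer, load rising to 10 to 15 N at the handle; at about 0.2 it passes the crest, snaps into a notch and the load vanishes; a stop halts it at -0.015. Let go it rests latched at 0.02 to 0.06.
- lever_pivot (a point): The latch lever's vertical pivot axis, at (-21.6, -78) in the port's frame; the point is 78 mm above the bench.
- lever_knob (a point): Upright black handle at the lever's end, to be pushed or pinched: 14 mm in diameter, 81 to 115 mm above the bench (the lever's flat bar under it has its top at 82). The point is on its axis, 100 mm above the bench, 100 mm from the pivot axis. With the lever at 0 it is at (77, -95) in the port's frame.
- buffer: Sprung rubber buffer, 16 x 30 x 16 mm, on the fixed ring's lug, met by the jaw's lug: preload about 5 N, then 6 N per mm; origin at its middle. More than 12 N by hand (about 16 N at the jaw post) damages it.
- stop: Steel stop pin for the lever, 8 mm in diameter, 35 mm from the pivot on the side away from the handle; origin 78 mm above the bench. It must not take more than 90 N, about 30 N at the lever's handle.
- sleeve: plain aluminium sleeve without a flange, tube 54 mm wide, 65 mm tall, standing; not needed; origin under its middle; leave alone
- offcut: wood offcut 90 x 35 x 22 mm, lying; origin under its middle; leave alone
- screwdriver: screwdriver, lying; origin under its middle; leave alone
- glue: yellow glue bottle, 56 mm wide, 150 mm tall; origin under its middle; leave alone
- mallet: wooden mallet, lying, head 65 x 110 x 55 mm; origin under its middle; leave alone
- gauge: wooden marking gauge, about 190 mm long; origin under its middle; leave alone
- starknob: black five-lobed star knob, 44 mm wide, 22 mm tall, lying; origin under its middle; leave alone
Things that resemble listed ones, but are neither listed nor needed, are in the scene too. What is shaped like the adapter but green, orange or yellow is not meant.

How it is judged:
By the outcome, as a careful person would: the job done as asked, in the order asked, and still so for the second after the job is handed in, with the robot touching nothing.
It also fails if it takes over 70 s, if anything falls off the work surface, if the arm or the gripper's body presses on something with over 40 N, if the wrist force passes 120 N, or if a joint passes its speed limit or range.

## Robot

A 7-joint arm with a two-finger parallel gripper is mounted at the origin on the work surface. World frame = base frame: x ahead of the robot, y to its left, z up, the work surface at z = 0. Lengths are in mm, angles in degrees, forces in N, time in s.
With the tool pointing down it reaches from about 425 to 875 mm from the base axis. Payload 8.4 kg.
Tool frame: the origin (TCP) lies midway between the tips of the shut fingers; the grasp point (between the pads) lies 19 mm behind it; z points along the fingers, x is the direction in which the jaws open and shut, and the axes are right-handed (so a half turn about z gives the same grasp; the last joint's range is limited). The gripper opens to 87 mm and grips with 3 to 60 N. Pads are 19 mm wide; open, the fingers measure 117 mm over their backs; the gripper's body (75 mm by 190 mm) begins 51 mm behind the grasp point.
Start: joints at [66.566, 19.091, 2.286, 83.961, -0.768, 76.965, -3.352], TCP at [198.142, -619.034, 222.546] pointing down, gripper open.
Joint ranges: [-147.57, 147.57], [-21.85, 119.76], [-74.77, 79.35], [14.55, 137.4], [-85.83, 265.84], [4.83, 119.75], [-152.11, 152.11]. Speed limits (degrees/s): [127.2, 127.2, 159.86, 159.86, 180, 180, 180].

## Interface

Orientations are given as a 3x3 rotation matrix whose columns are the frame's x, y, z axes.
In Python, from plant import env gives the robot as it stands.
- The arm moves only by the tool move_arm, never from a script. Its argument "rows" is a list of rows, each a list of 5 numbers: the shift along the world's x, y, z as a fraction of full scale, then the turn about the world's z as a fraction of full scale, then the finger opening in mm, from 0 to 87. In form: [[dx, dy, dz, spin, gripper], ...]. A call has 1 to 10 rows; each row is the pose to reach, as a shift and turn from the pose commanded when the call began; what a row does not reach only later rows make up. Full scale, the value 1, is 10 cm for a shift and pi/2 rad for a turn. A row lasts 1/10 s, in which the tool goes at most 50 mm and 8.59 degrees, less where a joint would pass 70% of its speed; a pose out of reach is approached as far as the arm can. A call with a number of a shift or a turn outside -1 to 1 is refused whole. A call with a gripper value outside its range is refused whole. The fingers move at their own pace and stop on an object; the grip force is fixed at half the most. Time passes only in rows, so rows that repeat a pose let the fingers close. It gives the time, the measured TCP pose, the force and the opening at its end, in the units of the state.
- env.get_state(): the state, without advancing time (a new reading comes with each control period).
- env.snapshot(name): name is "scene" or "top" or "wrist"; returns the picture (420x560x3 uint8, red, green, blue); there is no depth.
- env.camera_model(name): a dict with "fx", "fy", "cx", "cy" (pixels), "dist_coeffs" ([k1, k2, p1, p2, k3] as OpenCV has them; the pictures are not rectified), "R" (3x3) and "t" (3): a world point X has camera coordinates R X + t; the wrist camera has in their place "tool_from_camera" (4x4, takes a point from camera to tool coordinates, whose origin is the TCP and whose axes are the tool frame's). Camera axes: x right, y down, z forward; pixel columns grow to the right and rows downward; lengths in mm; the calibration is good to about 2 mm. A picture is of the moment at which its call begins: read the wrist's pose just before it. camera_model takes no time and is no camera call.
- env.close_job(): hands the job in, once; it reports no verdict.
The state is a dict: "t": time; "joint_positions": joint angles; "qd": joint speeds; "joint_efforts": joint torques, N m; "tool_pos": TCP position; "eef_rot": TCP orientation; "wrist_force": force on the tool from outside, world axes, zero at the start; "wrist_torque": the same for the moment, N m; "width": opening from 0.0 (shut) to 1.0 (fully open).
Only numpy, scipy, OpenCV 4.12 (cv2) and the standard library are available. Lean on these libraries where they do the work, as an engineer would, in place of code of your own. Each camera call takes 0.05 s, during which the arm holds its last target.

## Working session

There is one attempt and no reset: what is moved stays moved. The work goes in short steps, Python scripts to look and compute and a tool call to move; the robot and the scene stay as the last step left them, time stands still between calls to the robot, and variables do not carry over. Pictures are saved under pics/ and viewed, and the job is handed in when it is done.

Besides the shell and the picture viewer there is one more tool, called after "Emit:" by a JSON object that holds its "name" and its "arguments", one argument or row to a line. move_arm: Moves the arm, as the interface text tells. Shift numbers are shares of 10 cm and turn numbers shares of pi/2 rad, none past 1 either way. Its arguments: {"type":"object","properties":{"rows":{"type":"array"}},"required":["rows"]}

```bash
ls; mkdir -p pics
python3 - <<'E'
from plant import env
import cv2
s=env.get_state()
print({k:s[k] for k in s})
for n in ["scene","top","wrist"]:
    p=env.snapshot(n); cv2.imwrite(f"pics/{n}0.png",p[:,:,::-1])
    print(n,env.camera_model(n))
E
```

```text
pics
{'t': 0.0, 'joint_positions': array([66.56733915, 19.13102795,  2.28524284, 84.01161997, -0.76651198,
       76.96498438, -3.35144221]), 'qd': array([-0.15406207, -0.03069369,  0.0540797 ,  0.1413524 , -0.00403198,
        0.02446962,  0.05015855]), 'joint_efforts': array([-3.09710476e-04, -6.56376457e+01,  1.33487888e+00, -4.03793979e+01,
       -5.99766243e-02,  4.50492580e-02,  1.50008918e-04]), 'tool_pos': array([ 197.9640782 , -618.62631226,  221.66288748]), 'eef_rot': array([[ 3.04829952e-01, -9.52406593e-01, -6.17624775e-04],
       [-9.52405437e-01, -3.04830548e-01,  1.48990195e-03],
       [-1.60726334e-03,  1.34062455e-04, -9.99998699e-01]]), 'wrist_force': array([-0.1292679 , -0.30287581,  0.34297321]), 'wrist_torque': array([0.04099791, 0.00367987, 0.0156104 ]), 'width': 1.0008785791455268}
scene {'fx': 397.32504384013566, 'fy': 397.32504384013566, 'cx': 280.35914320945017, 'cy': 208.09885467031947, 'dist_coeffs': array([-0.0009559,  0.       ,  0.       ,  0.       ,  0.       ]), 'R': array([[ 0.50416253,  0.86358494,  0.006418  ],
       [ 0.58841471, -0.33805899,
[... 377 characters left out ...]
.99528652,  0.01382413, -0.09598772],
       [ 0.09591082, -0.00612383, -0.99537109]]), 't': array([ -68.53616221,  566.34302496, 1709.6875177 ])}
wrist {'fx': 343.5657966823858, 'fy': 343.5657966823858, 'cx': 282.28667548833374, 'cy': 205.2970928422937, 'dist_coeffs': array([0.02009945, 0.        , 0.        , 0.        , 0.        ]), 'tool_from_camera': array([[ 9.99998625e-01, -1.23923888e-03,  1.10218657e-03,
        -2.04960360e-01],
       [ 8.68938503e-04,  9.57555498e-01,  2.88247659e-01,
        -7.86303131e+01],
       [-1.41261251e-03, -2.88246305e-01,  9.57555258e-01,
        -1.62760306e+02],
       [ 0.00000000e+00,  0.00000000e+00,  0.00000000e+00,
         1.00000000e+00]])}
```

View pics/scene0.png

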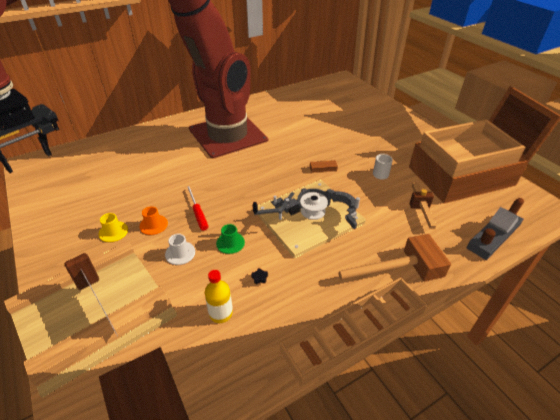

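View pics/top0.png

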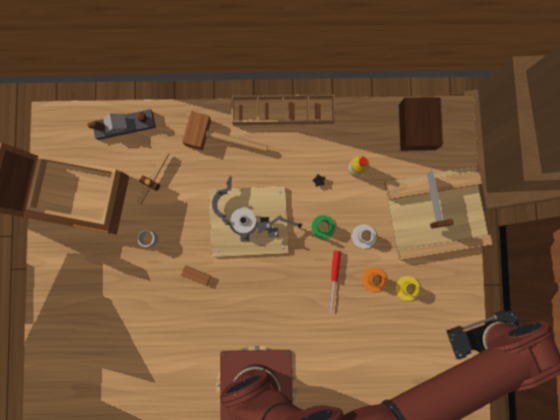

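View pics/wrist0.png

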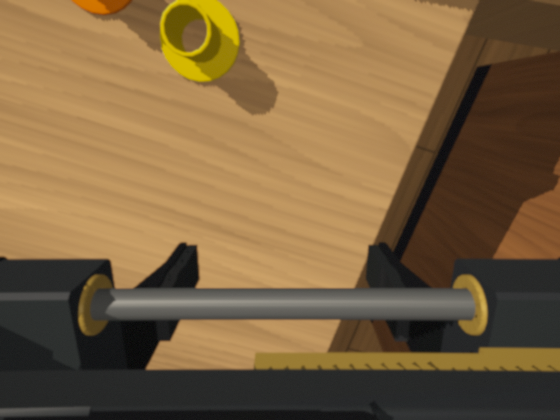

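The top view shows four flanged adapters: green at (323,227), aluminium at (364,236), orange at (375,280) and yellow at (408,288). There is also a plain sleeve at (147,239). The uncoloured one at (364,236) fits the description because it is aluminium and has a flange. The port is at about (243,221), and I'll confirm both in an enlarged crop.

Run:
```python
import cv2
p=cv2.imread("pics/top0.png")
a=cv2.resize(p[170:265,200:400],None,fx=4,fy=4,interpolation=cv2.INTER_CUBIC)
cv2.imwrite("pics/top_crop0.png",a)
p=cv2.imread("pics/scene0.png")
a=cv2.resize(p[170:270,160:370],None,fx=3.8,fy=3.8,interpolation=cv2.INTER_CUBIC)
cv2.imwrite("pics/scene_crop0.png",a)
```

```text
(no output)
```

View pics/top_crop0.png

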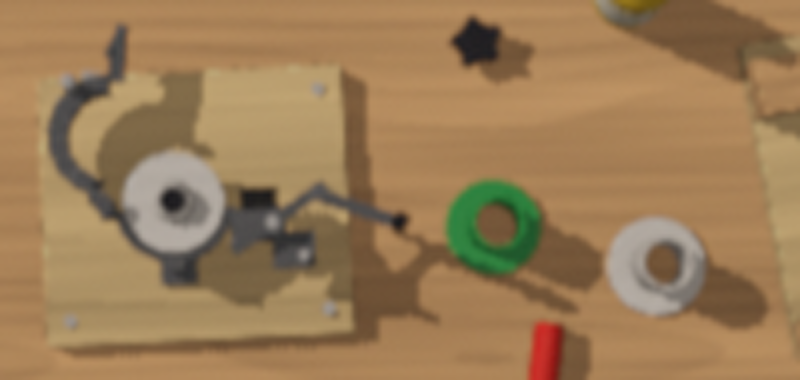

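View pics/scene_crop0.png

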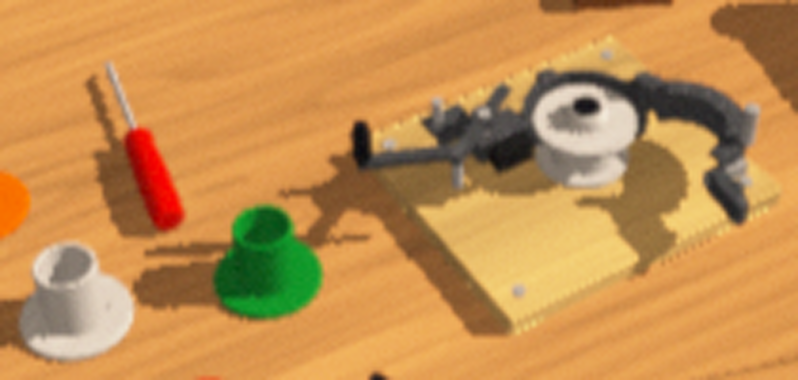

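```bash
cat > h.py <<'E'
import numpy as np, cv2
from plant import env
def ray(cam,uv,st=None):
    m=env.camera_model(cam); K=np.array([[m['fx'],0,m['cx']],[0,m['fy'],m['cy']],[0,0,1]])
    n=cv2.undistortPoints(np.array([[uv]],float),K,np.array(m['dist_coeffs']))[0,0]
    d=np.array([n[0],n[1],1.])
    if cam!='wrist':
        R=np.array(m['R']);t=np.array(m['t']); return -R.T@t, R.T@d
    T=np.array(m['tool_from_camera']); Rt=np.array(st['eef_rot']); p=np.array(st['tool_pos'])
    return p+Rt@T[:3,3], Rt@T[:3,:3]@d
def onz(cam,uv,z,st=None):
    o,d=ray(cam,uv,st); return o+d*(z-o[2])/d[2]
def proj(cam,X,st=None):
    m=env.camera_model(cam); K=np.array([[m['fx'],0,m['cx']],[0,m['fy'],m['cy']],[0,0,1]])
    if cam!='wrist': R=np.array(m['R']);t=np.array(m['t'])
    else:
        T=np.array(m['tool_from_camera']);Rt=np.array(st['eef_rot']);p=np.array(st['tool_pos'])
        Rw=Rt@T[:3,:3]; o=p+Rt@T[:3,3]; R=Rw.T; t=-R@o
    return cv2.projectPoints(np.array([X],float),cv2.Rodrigues(R)[0],t,K,np.array(m['dist_coeffs']))[0][0,0]
def shot(name,f):
    import pickle
    st=env.get_state(); p=env.snapshot(name)[:,:,::-1]; cv2.imwrite(f'pics/{f}.png',p); pickle.dump(st,open(f'pics/{f}.pkl','wb')); return st,p
E
python3 - <<'E'
from h import *
p=cv2.imread("pics/top0.png").astype(int)
mx=p.max(2);mn=p.min(2)
mask=((mx-mn<32)&(mn>115)).astype(np.uint8)
n,l,s,c=cv2.connectedComponentsWithStats(mask)
for i in range(1,n):
    if s[i][4]>60: 
        print(s[i],c[i])
for nm,uv,z in [("port",(200+172.5/4,170+202/4),58),("adapt flange",(200+656/4,170+266/4),6),("ad top",(200+664/4,170+266/4),56),("hinge",(200+103/4,170+200/4),66),("knob",(200+400/4,170+222/4),115),("pivot",(200+272/4,170+222/4),84)]:
    print(nm,onz("top",uv,z))
for nm,uv,z in [("post top",(160+752/3.8,170+108/3.8),104),("adtop",(160+66/3.8,170+264/3.8),56),("knob",(160+361/3.8,170+127/3.8),115),("port",(160+585/3.8,170+122/3.8),58)]:
    print(nm,onz("scene",uv,z))
E
```

```text
[104 114   8  16  79] [107.7721519  121.48101266]
[430 179  12  41 145] [434.24827586 199.82758621]
[231 208  25  25 397] [242.61964736 219.95465995]
[352 225  24  24 322] [362.45031056 235.83540373]
port [527.20723645  30.07431122  58.        ]
adapt flange [ 472.91849143 -363.17424816    6.        ]
ad top [ 470.70710165 -361.07018111   56.        ]
hinge [528.96273391  84.76043675  66.        ]
knob [ 504.99647956 -148.22159429  115.        ]
pivot [508.41511331 -49.31745903  84.        ]
post top [624.41100454 113.26532574 104.        ]
adtop [ 477.97827149 -357.83743429   56.        ]
knob [ 513.34455658 -145.63174611  115.        ]
port [535.75784874  31.59621599  58.        ]
```

The uncoloured aluminium piece at crop (656,266) has a flange and tube, so it is the adapter, at about (474,-361). The port is at about (530,30), with its frame nearly aligned to the world. The jaw is open up and to the left, and the lever knob is at about (508,-147). Next I move over the adapter.

Emit:
{"name": "move_arm", "arguments": {
  "rows": [
    [0.35,0.35,0,0.08,87],
    [0.7,0.7,0,0.16,87],
    [0.95,1,0,0.24,87]
  ]
}}

```text
t: 0.45
tool_pos: [295.5, -516.8, 222.2]
eef_rot: [[0.639, -0.769, 0.001], [-0.769, -0.639, 0.001], [-0.0, -0.001, -1.0]]
wrist_force: [1.3, 0.5, 0.9]
width: 0.999
```

Emit:
{"name": "move_arm", "arguments": {
  "rows": [
    [0.35,0.35,0,0.09,87],
    [0.7,0.7,0,0.18,87],
    [0.95,1,0,0.27,87]
  ]
}}

```text
t: 0.75
tool_pos: [390.3, -416.3, 222.4]
eef_rot: [[0.9, -0.437, 0.0], [-0.437, -0.9, 0.001], [0.0, -0.001, -1.0]]
wrist_force: [0.0, -0.5, -0.2]
width: 1.004
```

Emit:
{"name": "move_arm", "arguments": {
  "rows": [
    [0.35,0.35,0,0.09,87],
    [0.7,0.7,0,0.18,87],
    [0.86,1,0,0.29,87],
    [0.86,1,0,0.29,87],
    [0.86,1,0,0.29,87]
  ]
}}

```text
t: 1.25
tool_pos: [474.2, -318.5, 222.3]
eef_rot: [[1.0, -0.003, -0.001], [-0.003, -1.0, -0.0], [-0.001, 0.0, -1.0]]
wrist_force: [-0.5, -1.0, 0.4]
width: 0.994
```

Run:
```python
from h import *
st,p=shot("wrist","w1"); print(st['t'],st['tool_pos'],st['eef_rot'],st['wrist_force'])
```

```text
1.25 [ 474.23576591 -318.53262704  222.337174  ] [[ 9.99994716e-01 -3.20155270e-03 -5.64572778e-04]
 [-3.20156034e-03 -9.99994875e-01 -1.26206806e-05]
 [-5.64529479e-04  1.44281277e-05 -9.99999841e-01]] [-0.47990874 -0.95224134  0.38044662]
```

View pics/w1.png

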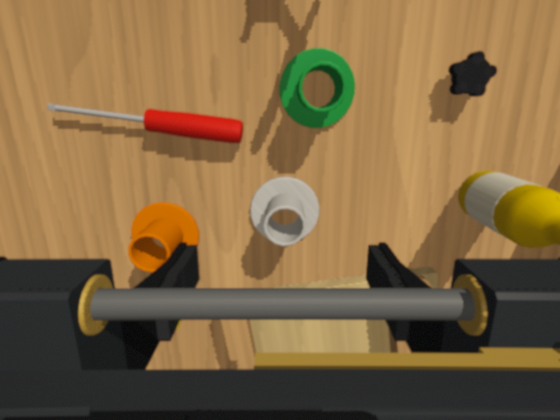

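The wrist view shows the grey adapter, with its tube top at about (285,222) and its flange at (285,210). The green one is above it and the orange one is to the left. I measure the grey one by ellipse fits.

Run:
```python
from h import *; import pickle
p=cv2.imread("pics/w1.png").astype(int); st=pickle.load(open("pics/w1.pkl","rb"))
mx=p.max(2);mn=p.min(2)
m=((mx-mn<30)&(mn>110)).astype(np.uint8); m[255:]=0;m[:160]=0;m[:,:230]=0;m[:,340:]=0
n,l,s,c=cv2.connectedComponentsWithStats(m); i=1+np.argmax(s[1:,4]); print(s[i],c[i])
a=cv2.resize(p[165:260,235:335].astype(np.uint8),None,fx=6,fy=6,interpolation=cv2.INTER_CUBIC); cv2.imwrite("pics/w1c.png",a)
for uv,z in [((285,210),6),((285,224),56)]: print(onz("wrist",uv,z,st))
# project ref circle
for X in [(474,-361)]:
  for z,r in ((6,40),(56,22),(56,18.5)):
    print(z,r,[np.round(proj("wrist",[X[0]+r*dx,X[1]+r*dy,z],st),1) for dx,dy in((1,0),(-1,0),(0,1),(0,-1))])
```

```text
[ 251  178   67   68 2713] [284.24659049 207.02064136]
[ 476.45001804 -359.58713749    6.        ]
[ 476.09424429 -358.66300154   56.        ]
6 40 [array([317.4, 211. ]), array([248.4, 211.3]), array([282.8, 177.3]), array([283. , 243.1])]
56 22 [array([304.5, 226.1]), array([261.4, 226.2]), array([282.9, 205.5]), array([283. , 246.1])]
56 18.5 [array([301.1, 226.1]), array([264.8, 226.2]), array([282.9, 208.8]), array([283., 243.])]
```

View pics/w1c.png

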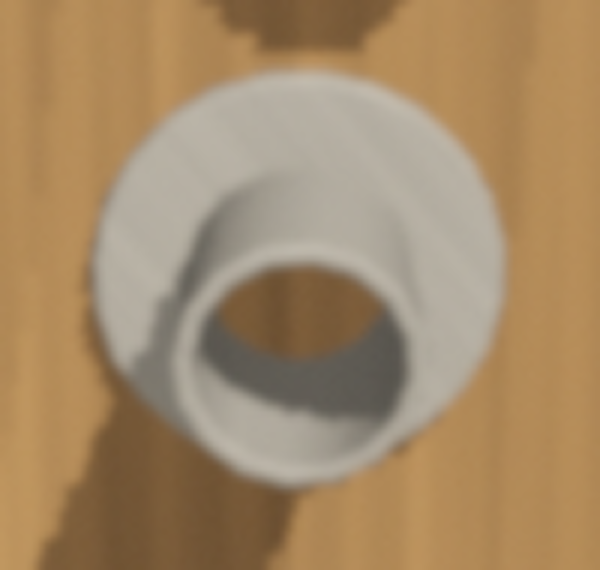

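Adapter axis is at (475.8,-360.8). I descend around it with the fingers along x.

Emit:
{"name": "move_arm", "arguments": {
  "rows": [
    [0.016,-0.2,0,0,87],
    [0.016,-0.423,-0.2,0,87],
    [0.016,-0.423,-0.6,0,87],
    [0.016,-0.423,-0.9,0,87],
    [0.016,-0.423,-1,0,87]
  ]
}}

```text
t: 1.8
tool_pos: [472.8, -362.7, 118.9]
eef_rot: [[1.0, -0.009, -0.005], [-0.009, -1.0, 0.003], [-0.005, -0.003, -1.0]]
wrist_force: [-0.8, -0.2, -0.5]
width: 1.001
```

Emit:
{"name": "move_arm", "arguments": {
  "rows": [
    [0,0,-0.4,0,87],
    [0,0,-0.75,0,87],
    [0,0,-0.95,0,87],
    [0,0,-1,0,87],
    [0,0,-1,0,87],
    [0,0,-1,0,87]
  ]
}}

```text
t: 2.4
tool_pos: [476.6, -362.6, 24.3]
eef_rot: [[1.0, -0.005, 0.002], [-0.005, -1.0, -0.002], [0.002, 0.002, -1.0]]
wrist_force: [0.1, 0.1, -0.0]
width: 0.997
```

Emit:
{"name": "move_arm", "arguments": {
  "rows": [
    [-0.005,0.01,-0.02,0,87],
    [-0.005,0.01,-0.02,0,87],
    [-0.005,0.01,-0.02,0,60]
  ]
}}

```text
t: 2.7
tool_pos: [475.5, -360.5, 21.2]
eef_rot: [[1.0, -0.004, 0.001], [-0.004, -1.0, -0.001], [0.001, 0.001, -1.0]]
wrist_force: [-0.4, -0.0, -0.3]
width: 0.967
```

Emit:
{"name": "move_arm", "arguments": {
  "rows": [
    [0,0,0,0,30],
    [0,0,0,0,30],
    [0,0,0,0,30],
    [0,0,0,0,30],
    [0,0,0,0,30],
    [0,0,0,0,30]
  ]
}}

```text
t: 3.3
tool_pos: [475.4, -360.3, 20.5]
eef_rot: [[1.0, -0.004, 0.0], [-0.004, -1.0, -0.0], [0.0, 0.0, -1.0]]
wrist_force: [0.3, 0.2, -0.4]
width: 0.493
```

Width is 0.49, about 43 mm, so the tube is gripped. I lift, keeping the gripper value low.

Emit:
{"name": "move_arm", "arguments": {
  "rows": [
    [0,0,0.05,0,30],
    [0,0,0.3,0,30],
    [0,0,0.6,0,30],
    [0,0,0.9,0,30],
    [0,0,1,0,30]
  ]
}}

```text
t: 3.8
tool_pos: [476.5, -361.1, 123.8]
eef_rot: [[1.0, -0.004, 0.003], [-0.004, -1.0, -0.003], [0.003, 0.003, -1.0]]
wrist_force: [-0.3, 0.1, -3.0]
width: 0.487
```

Emit:
{"name": "move_arm", "arguments": {
  "rows": [
    [0,0.1,0.3,0,30],
    [0.1,0.4,0.6,0,30],
    [0.2,0.8,0.9,0,30],
    [0.2,1,1,0,30]
  ]
}}

```text
t: 4.2
tool_pos: [497.5, -256.8, 222.9]
eef_rot: [[1.0, -0.001, 0.003], [-0.001, -1.0, -0.0], [0.003, 0.0, -1.0]]
wrist_force: [0.6, 1.2, -2.8]
width: 0.489
```

Emit:
{"name": "move_arm", "arguments": {
  "rows": [
    [0.1,0.4,0,0,30],
    [0.2,0.8,0,0,30],
    [0.2,1,0,0,30],
    [0.2,1,0,0,30]
  ]
}}

```text
t: 4.6
tool_pos: [515.2, -156.3, 219.6]
eef_rot: [[1.0, 0.001, -0.001], [0.001, -1.0, 0.001], [-0.001, -0.001, -1.0]]
wrist_force: [-0.2, -0.7, -2.9]
width: 0.489
```

Run:
```python
from h import *
st,p=shot("wrist","w2"); print(st['t'],st['tool_pos'],st['wrist_force'],st['wrist_torque'],st['width'])
```

```text
4.6 [ 515.20249838 -156.26427154  219.64240137] [-0.17795344 -0.74839368 -2.87129046] [-0.03703963 -0.10409165 -0.06697221] 0.4889115541510103
```

View pics/w2.png

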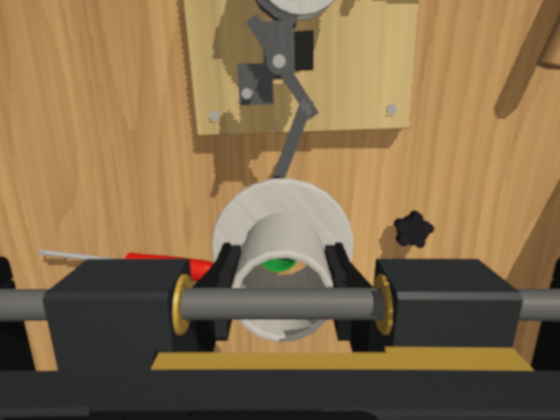

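Emit:
{"name": "move_arm", "arguments": {
  "rows": [
    [0,0.4,0,0,30],
    [0.05,0.8,0,0,30],
    [0.05,0.9,0,0,30],
    [0.05,0.9,0,0,30],
    [0.05,0.9,0,0,30]
  ]
}}

```text
t: 5.15
tool_pos: [519.9, -72.4, 220.0]
eef_rot: [[1.0, -0.006, -0.001], [-0.006, -1.0, -0.001], [-0.001, 0.001, -1.0]]
wrist_force: [-0.3, -0.4, -1.9]
width: 0.491
```

Run:
```python
from h import *
st,p=shot("wrist","w3"); print(st['t'],st['tool_pos'],st['eef_rot'],st['wrist_force'],st['width'])
cv2.imwrite("pics/w3c.png",cv2.resize(p[0:250,130:460],None,fx=2.4,fy=2.4,interpolation=cv2.INTER_CUBIC))
```

```text
5.15 [519.93320166 -72.41204887 220.00715114] [[ 9.99980220e-01 -6.22764774e-03 -8.80422816e-04]
 [-6.22830289e-03 -9.99980328e-01 -7.43359602e-04]
 [-8.75776114e-04  7.48828439e-04 -9.99999336e-01]] [-0.27926298 -0.36891741 -1.87710233] 0.4910990349190689
```

View pics/w3c.png

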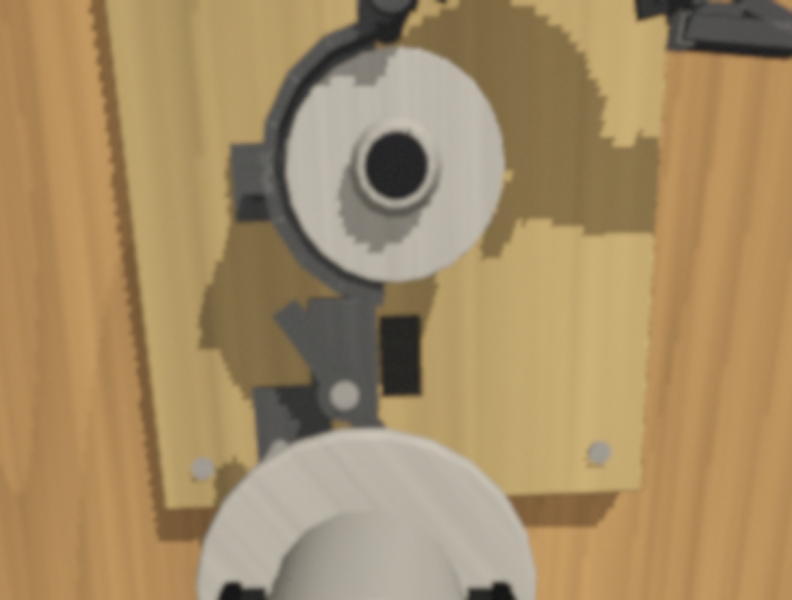

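The crop shows the port flange centred at about (395,164), the spigot at (397,165) and the pivot bolt at (344,395). I now fit an ellipse to the flange and take the plate direction.

Run:
```python
from h import *; import pickle
p=cv2.imread("pics/w3.png").astype(int); st=pickle.load(open("pics/w3.pkl","rb"))
mx=p.max(2);mn=p.min(2)
m=((mx-mn<35)&(mn>75)).astype(np.uint8); m[130:]=0;m[:, :240]=0;m[:,350:]=0
n,l,s,c=cv2.connectedComponentsWithStats(m); i=1+np.argmax(s[1:,4]); print(s[i],c[i])
cn=max(cv2.findContours((l==i).astype(np.uint8),cv2.RETR_EXTERNAL,cv2.CHAIN_APPROX_NONE)[0],key=cv2.contourArea)
h=cv2.convexHull(cn); 
P=np.array([onz("wrist",q[0],58,st)[:2] for q in h.astype(float)])
A=np.c_[2*P,np.ones(len(P))]; x=np.linalg.lstsq(A,(P**2).sum(1),rcond=None)[0]; print("circle",x[:2],np.sqrt(x[2]+x[0]**2+x[1]**2)); print(np.round(np.hypot(*(P-x[:2]).T),1))
C=lambda u,v:(130+u/2.4-.3,v/2.4-.3)
print("crop circ",onz("wrist",C(395,164.5),58,st),"spigot",onz("wrist",C(397,165),70,st), "pivot",onz("wrist",C(344,395),86,st))
# plate right edge/bottom edge (top z=18)
e=[onz("wrist",C(*q),18,st) for q in [(104,0),(168,508),(640,488),(664,100)]]; print(np.round(e,1))
for a,b in [(0,1),(1,2),(2,3)]: d=e[b]-e[a]; print(np.degrees(np.arctan2(d[1],d[0])))
sc=[onz("wrist",C(*q),18,st) for q in [(203,468),(599,452)]]; d=sc[1]-sc[0]; print(np.degrees(np.arctan2(d[1],d[0])))
```

```text
[ 248   19   92   99 6571] [293.41546188  67.98889058]
circle [529.76149586  32.78268853] 40.17936260339393
[40.  40.3 40.2 40.3 40.2 40.2 40.3 40.3 40.4 40.4 40.3 40.4 40.4 40.
 40.4 40.4 40.4 39.6 39.4 39.6 40.  40.2 40.1 40.1 40.6 40.5 40.4 40.4
 40.3 40.3 40.2 40.1 40.2 40.1 40.3 40.3 40.6 40.1 40.1 40.2 40.1 39.8
 39.8 40.  39.9 40.1]
crop circ [530.44294908  34.27231177  58.        ] spigot [530.7606471   33.09350012  70.        ] pivot [511.29995411 -45.61216921  86.        ]
[[ 418.5   97.3   18. ]
 [ 426.8 -110.    18. ]
 [ 644.9 -101.8   18. ]
 [ 639.5   60.5   18. ]]
-87.69665208350578
2.147945200988577
91.88797647592683
1.9895812184696255
```

Port axis is (529.8,32.8) and yaw is 2.1°; the pivot bolt agrees to within 0.5 mm. Next I check where the held adapter's flange sits relative to the TCP.

Run:
```python
from h import *; import pickle
p=cv2.imread("pics/w3.png").astype(int); st=pickle.load(open("pics/w3.pkl","rb"))
mx=p.max(2);mn=p.min(2)
m=((mx-mn<35)&(mn>90)).astype(np.uint8); m[:175]=0;m[241:]=0
n,l,s,c=cv2.connectedComponentsWithStats(m); i=1+np.argmax(s[1:,4]); print(s[i])
l=(l==i)
pts=[]
for v in range(190,241):
    u=np.where(l[v])[0]
    if len(u): pts+= [(u[0]-.5,v),(u[-1]+.5,v)]
for u in range(240,330):
    v=np.where(l[:,u])[0]
    if len(v): pts.append((u,v[0]-.5))
for z in (st['tool_pos'][2]-14.5,):
    P=np.array([onz("wrist",q,z,st)[:2] for q in pts])
    f=np.ones(len(P),bool)
    for k in range(4):
        A=np.c_[2*P[f],np.ones(f.sum())]; x=np.linalg.lstsq(A,(P[f]**2).sum(1),rcond=None)[0]
        r=np.sqrt(x[2]+x[0]**2+x[1]**2); d=np.hypot(*(P-x[:2]).T)-r; f=abs(d)<1
    print(x[:2],r,f.sum(),len(P),x[:2]-st['tool_pos'][:2])
```

```text
[ 212  177  141   64 6879]
[519.00996907 -70.50997169] 38.94640388932536 184 192 [-0.92323258  1.90207718]
```

Run:
```python
from h import *; import pickle
p=cv2.imread("pics/w3.png").astype(int); st=pickle.load(open("pics/w3.pkl","rb"))
mx=p.max(2);mn=p.min(2)
m=((mx-mn<35)&(mn>90)).astype(np.uint8); m[:175]=0;m[241:]=0
n,l,s,c=cv2.connectedComponentsWithStats(m); i=1+np.argmax(s[1:,4]); l=(l==i)
pts=[]
for v in range(190,230):
    u=np.where(l[v])[0]; pts+= [(u[0]-.5,v),(u[-1]+.5,v)]
for u in range(240,330):
    v=np.where(l[:,u])[0]; pts.append((u,v[0]-.5))
from scipy.optimize import least_squares
for dz in (-20.5,-18):
    P=np.array([onz("wrist",q,st['tool_pos'][2]+dz,st)[:2] for q in pts])
    r=least_squares(lambda x:np.hypot(*(P-x[:2]).T)-x[2],[520,-72,40],loss='soft_l1'); r2=least_squares(lambda x:np.hypot(*(P-x).T)-40,[520,-72],loss='soft_l1')
    print(dz,r.x,r2.x-st['tool_pos'][:2])
```

```text
-20.5 [518.85544197 -72.95836372  40.17618911] [-1.07796842 -0.32879671]
-18 [518.86967723 -71.86645204  39.62732781] [-1.07165778  0.08607602]
```

Emit:
{"name": "move_arm", "arguments": {
  "rows": [
    [0.04,0.4,0,0,30],
    [0.08,0.8,0,0,30],
    [0.105,1,0,0,30],
    [0.105,1,0,0,30],
    [0.105,1,0,0,30]
  ]
}}

```text
t: 5.7
tool_pos: [530.9, 28.0, 220.2]
eef_rot: [[1.0, -0.006, -0.001], [-0.006, -1.0, -0.001], [-0.001, 0.001, -1.0]]
wrist_force: [-0.7, -0.8, -1.8]
width: 0.49
```

Emit:
{"name": "move_arm", "arguments": {
  "rows": [
    [0,0.05,-0.4,0,30],
    [0,0.05,-0.8,0,30],
    [0,0.05,-1,0,30],
    [0,0.05,-1,0,30],
    [0,0.05,-1,0,30]
  ]
}}

```text
t: 6.2
tool_pos: [531.1, 33.1, 121.0]
eef_rot: [[1.0, -0.007, -0.0], [-0.007, -1.0, -0.0], [-0.0, 0.0, -1.0]]
wrist_force: [0.6, 0.4, -1.1]
width: 0.488
```

Run:
```python
from h import *
st,p=shot("top","t1"); print(st['t'],st['tool_pos'],st['wrist_force'],st['width'])
st,p=shot("scene","s1")
cv2.imwrite("pics/s1c.png",cv2.resize(p[140:260,240:380],None,fx=4,fy=4,interpolation=cv2.INTER_CUBIC))
```

```text
6.2 [531.09258077  33.06141148 121.02911428] [ 0.63067087  0.4361035  -1.09598221] 0.48784316040402786
```

View pics/s1c.png

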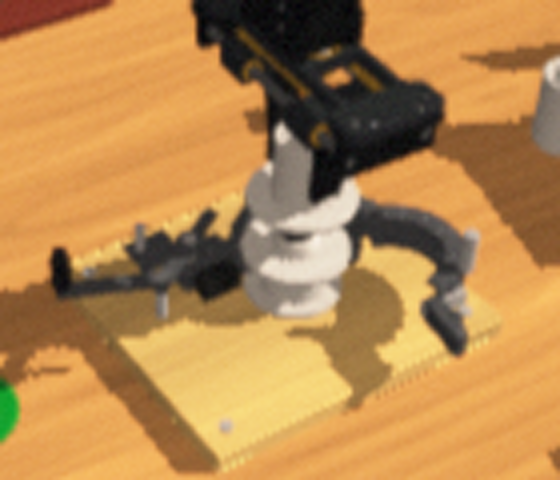

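Run:
```python
from h import *
f=lambda X:(proj("scene",X)+.375-[240,140])*4
for z in (58,64,100.5,106.5):
    print(z,f([530,33,z]),f([531,33,z])-f([530,33,z]),f([530,34,z])-f([530,33,z]), f([530-40*.6,33-40*.8,z]),)
```

```text
58 [294.46294105 244.6631784 ] [0.77043765 0.79856857] [ 1.1517515  -0.45811361] [239.26797015 240.18498679]
64 [294.98429899 238.43936496] [0.77346842 0.79797164] [ 1.15567655 -0.45770821] [239.59207597 233.96261735]
100.5 [298.23748773 199.60275413] [0.79242639 0.7936945 ] [ 1.18014059 -0.45485171] [241.61430283 195.13779524]
106.5 [298.78606602 193.05364464] [0.79563112 0.79287943] [ 1.18426121 -0.4543145 ] [241.95528275 188.5911455 ]
```

Adapter and port centres line up in the scene view: the offset is 4.5 px against 4 px expected. I descend gently.

Emit:
{"name": "move_arm", "arguments": {
  "rows": [
    [0,0,-0.1,0,30],
    [0,0,-0.2,0,30],
    [0,0,-0.26,0,30],
    [0,0,-0.26,0,30]
  ]
}}

```text
t: 6.7
tool_pos: [529.9, 34.6, 93.3]
eef_rot: [[1.0, -0.004, -0.002], [-0.004, -1.0, 0.0], [-0.002, -0.0, -1.0]]
wrist_force: [0.3, 0.9, -2.3]
width: 0.49
```

Emit:
{"name": "move_arm", "arguments": {
  "rows": [
    [0,0,-0.02,0,30],
    [0,0,-0.04,0,30],
    [0,0,-0.06,0,30],
    [0,0,-0.06,0,30]
  ]
}}

```text
t: 7.1
tool_pos: [530.7, 34.7, 88.4]
eef_rot: [[1.0, -0.004, -0.0], [-0.004, -1.0, 0.0], [-0.0, -0.0, -1.0]]
wrist_force: [0.1, 0.2, -2.3]
width: 0.494
```

Emit:
{"name": "move_arm", "arguments": {
  "rows": [
    [0,-0.01,0,0,30],
    [0,-0.01,-0.01,0,30],
    [0,-0.01,-0.02,0,30],
    [0,-0.01,-0.03,0,30],
    [0,-0.01,-0.03,0,30]
  ]
}}

```text
t: 7.6
tool_pos: [530.6, 33.7, 85.4]
eef_rot: [[1.0, -0.004, -0.0], [-0.004, -1.0, 0.0], [-0.0, -0.0, -1.0]]
wrist_force: [-0.6, 0.5, -1.7]
width: 0.497
```

Emit:
{"name": "move_arm", "arguments": {
  "rows": [
    [0,0,-0.01,0,30],
    [0,0,-0.02,0,30],
    [0,0,-0.02,0,30]
  ]
}}

```text
t: 7.9
tool_pos: [530.6, 33.7, 83.4]
eef_rot: [[1.0, -0.004, -0.0], [-0.004, -1.0, -0.0], [-0.0, 0.0, -1.0]]
wrist_force: [0.8, -0.2, -1.9]
width: 0.493
```

No contact yet. I keep going in 1 mm steps.

Emit:
{"name": "move_arm", "arguments": {
  "rows": [
    [0,0,-0.01,0,30],
    [0,0,-0.02,0,30],
    [0,0,-0.02,0,30]
  ]
}}

```text
t: 8.2
tool_pos: [530.6, 33.7, 81.4]
eef_rot: [[1.0, -0.004, -0.0], [-0.004, -1.0, -0.0], [-0.0, 0.0, -1.0]]
wrist_force: [-0.3, 0.6, -2.1]
width: 0.489
```

Emit:
{"name": "move_arm", "arguments": {
  "rows": [
    [0,0,-0.01,0,30],
    [0,0,-0.015,0,30],
    [0,0,-0.015,0,30]
  ]
}}

```text
t: 8.5
tool_pos: [530.7, 33.7, 79.9]
eef_rot: [[1.0, -0.004, -0.0], [-0.004, -1.0, 0.0], [-0.0, -0.0, -1.0]]
wrist_force: [0.6, -0.2, -2.5]
width: 0.491
```

Emit:
{"name": "move_arm", "arguments": {
  "rows": [
    [0,0,-0.005,0,30],
    [0,0,-0.01,0,30],
    [0,0,-0.01,0,30]
  ]
}}

```text
t: 8.8
tool_pos: [530.7, 33.7, 79.0]
eef_rot: [[1.0, -0.004, -0.0], [-0.004, -1.0, 0.0], [-0.0, -0.0, -1.0]]
wrist_force: [-0.4, -0.7, -2.0]
width: 0.495
```

Emit:
{"name": "move_arm", "arguments": {
  "rows": [
    [0,0,-0.005,0,30],
    [0,0,-0.01,0,30],
    [0,0,-0.01,0,30]
  ]
}}

```text
t: 9.1
tool_pos: [530.8, 33.6, 78.5]
eef_rot: [[1.0, -0.004, 0.0], [-0.004, -1.0, -0.0], [0.0, 0.0, -1.0]]
wrist_force: [-2.9, -0.4, 4.8]
width: 0.486
```

Emit:
{"name": "move_arm", "arguments": {
  "rows": [
    [0,0,-0.005,0,30],
    [0,0,-0.005,0,30]
  ]
}}

```text
t: 9.3
tool_pos: [530.8, 33.7, 78.5]
eef_rot: [[1.0, -0.004, 0.0], [-0.004, -1.0, -0.0], [0.0, 0.0, -1.0]]
wrist_force: [-4.9, -1.2, 10.6]
width: 0.49
```

Emit:
{"name": "move_arm", "arguments": {
  "rows": [
    [0,0,-0.005,0,30],
    [0,0,-0.005,0,30]
  ]
}}

```text
t: 9.5
tool_pos: [530.8, 33.7, 78.5]
eef_rot: [[1.0, -0.004, 0.0], [-0.004, -1.0, -0.001], [0.0, 0.001, -1.0]]
wrist_force: [-7.7, -0.6, 16.1]
width: 0.49
```

The flange bears at TCP 78.5, exactly the seated height. I relax the press, then open.

Emit:
{"name": "move_arm", "arguments": {
  "rows": [
    [0,0,0.01,0,30],
    [0,0,0.01,0,30],
    [0,0,0.01,0,60],
    [0,0,0.01,0,87],
    [0,0,0.01,0,87],
    [0,0,0.01,0,87],
    [0,0,0.01,0,87]
  ]
}}

```text
t: 10.2
tool_pos: [530.8, 33.6, 78.0]
eef_rot: [[1.0, -0.004, -0.0], [-0.004, -1.0, 0.0], [-0.0, -0.0, -1.0]]
wrist_force: [-0.5, -0.3, 0.5]
width: 0.861
```

Emit:
{"name": "move_arm", "arguments": {
  "rows": [
    [0,0,0.02,0,87],
    [0,0,0.1,0,87],
    [0,0,0.3,0,87],
    [0,0,0.6,0,87],
    [0,0,0.9,0,87],
    [0,0,0.9,0,87]
  ]
}}

```text
t: 10.8
tool_pos: [533.2, 34.2, 172.8]
eef_rot: [[1.0, -0.004, 0.007], [-0.004, -1.0, -0.0], [0.007, 0.0, -1.0]]
wrist_force: [0.5, 0.4, -0.7]
width: 1.0
```

Emit:
{"name": "move_arm", "arguments": {
  "rows": [
    [0,-0.3,0.2,0,87],
    [0,-0.7,0.5,0,40],
    [0,-0.7,0.5,0,0],
    [0,-0.7,0.5,0,0]
  ]
}}

```text
t: 11.2
tool_pos: [531.0, -37.2, 218.6]
eef_rot: [[1.0, -0.007, 0.001], [-0.007, -1.0, -0.0], [0.001, 0.0, -1.0]]
wrist_force: [0.2, 1.0, -0.9]
width: 0.812
```

Run:
```python
from h import *
st,p=shot("wrist","w4"); print(st['t'],st['tool_pos'],st['eef_rot'],st['wrist_force'],st['width'])
```

```text
11.2 [530.99165787 -37.22166848 218.57705715] [[ 9.99976673e-01 -6.73044793e-03  1.16368173e-03]
 [-6.73022091e-03 -9.99977332e-01 -1.98888283e-04]
 [ 1.16499396e-03  1.91051808e-04 -9.99999303e-01]] [ 0.18543789  1.03772905 -0.87403534] 0.8124209369211548
```

View pics/w4.png

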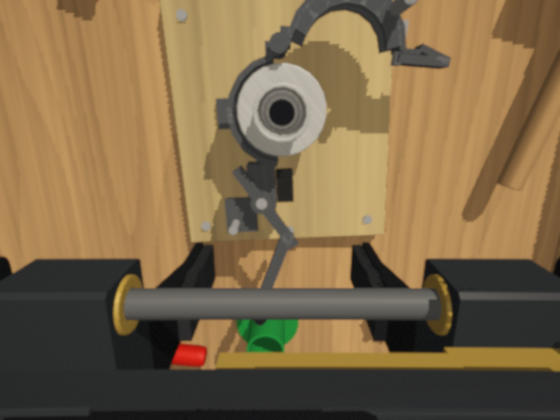

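Run:
```python
from h import *; import pickle
p=cv2.imread("pics/w4.png"); st=pickle.load(open("pics/w4.pkl","rb"))
cv2.imwrite("pics/w4c.png",cv2.resize(p[0:260,190:470],None,fx=2.3,fy=2.3,interpolation=cv2.INTER_CUBIC))
for z,r in((64,40),(114,22),(114,18.5)): print(z,r,[np.round((proj("wrist",[529.8+a*r,32.8+b*r,z],st)-[190,0])*2.3) for a,b in((1,0),(-1,0),(0,1),(0,-1))])
st,p=shot("scene","s2")
cv2.imwrite("pics/s2c.png",cv2.resize(p[140:260,240:380],None,fx=4,fy=4,interpolation=cv2.INTER_CUBIC))
```

```text
64 40 [array([312., 257.]), array([106., 259.]), array([208., 146.]), array([210., 361.])]
114 22 [array([276., 262.]), array([141., 263.]), array([208., 191.]), array([209., 330.])]
114 18.5 [array([265., 262.]), array([152., 263.]), array([208., 202.]), array([209., 320.])]
```

View pics/w4c.png

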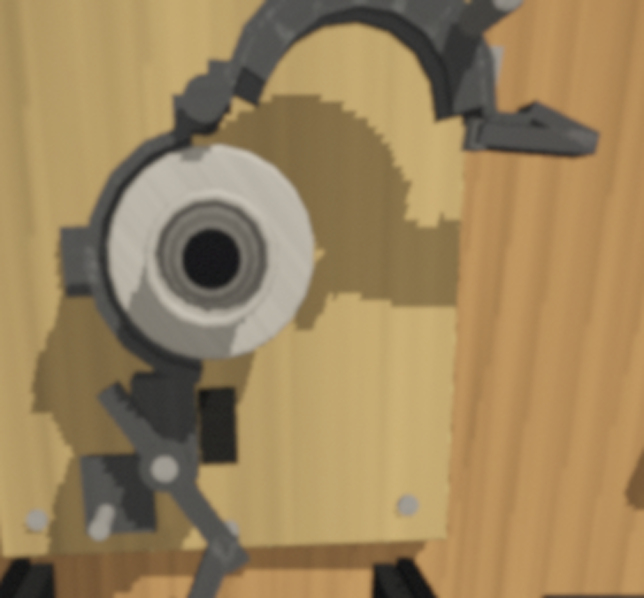

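View pics/s2c.png

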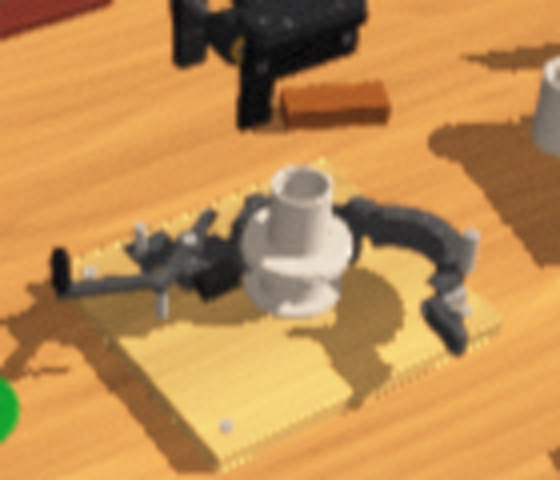

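The adapter is seated: its flange is concentric in the wrist crop and flat in the scene crop. The next thing to locate is the jaw post and knob.

Run:
```python
from h import *; import pickle
st=pickle.load(open("pics/w4.pkl","rb"))
y=np.radians(2.1);R=np.array([[np.cos(y),-np.sin(y)],[np.sin(y),np.cos(y)]]);O=np.array([529.8,32.8])
H=O+R@[0,55];V=O+R@[-21.6,-78];print("H",H,"V",V)
q=onz("wrist",(190+507/2.3,1/2.3),104,st);d=q[:2]-H;print("post w",q,np.hypot(*d),np.degrees(np.arctan2(d[1],d[0]))+67.97)
q=onz("scene",(240+467/4,140+236/4),104);d=q[:2]-H;print("post s",q,np.hypot(*d),np.degrees(np.arctan2(d[1],d[0]))+67.97)
for th in np.radians([60,70,75,80,85,90]):
    P=H+97*np.array([np.cos(th-1.1863),np.sin(th-1.1863)]); print(np.degrees(th),P,(proj("wrist",[*P,104],st)-[190,0])*2.3,(proj("scene",[*P,104])-[240,140])*4, "top",(proj("top",[*P,104])-[200,170])*4)
for th in (1.1,1.2,1.3,1.4,1.5):
    a=-np.radians(7.7)-th; P=V+100*np.array([np.cos(a),np.sin(a)]); print(th,P,"top",(proj("top",[*P,115])-[200,170])*4,(proj("scene",[*P,115])-[240,140])*4)
a=cv2.imread("pics/top0.png"); cv2.imwrite("pics/top_c2.png",cv2.resize(a[165:235,200:320],None,fx=6.5,fy=6.5,interpolation=cv2.INTER_CUBIC))
```

```text
H [527.78459602  87.76306166] V [511.07271597 -45.93911882]
post w [622.43054033 109.1590692  104.        ] 97.03424092946076 80.70837631231444
post s [624.74724157 109.04073501 104.        ] 99.26980414507196 80.34691789406084
59.99999999999999 [623.84765793  74.31359562] [499.69025043 124.61283902] [425.46735802 252.1756626 ] top [111.39400499  74.86874622]
70.0 [624.72371943  91.19909888] [508.1050321  66.0215941] [446.18017012 244.63683443] top [89.74451295 74.05174754]
75.0 [624.05536643  99.63482502] [508.90086603  35.84008058] [455.43636639 239.96580267] top [78.9350235  75.04912919]
80.0 [622.65433473 107.98019988] [507.31051511   5.35882177] [463.8575374  234.75443829] top [68.24368681 76.97631744]
85.0 [620.53128703 116.1717101 ] [503.27022934 -25.18238949] [471.3795693  229.05404221] top [57.75059229 79.81915319]
90.0 [617.70238102 124.14701336] [496.73578924 -55.52781266] [477.94854015 222.91956731] top [47.53442556 83.55672061]
1.1 [ 544.08238209 -140.33383235] top [388.84845913 171.61307457] [ 89.07997644 278.3647557 ]
1.2 [ 534.49372449 -143.15771972] top [392.7310125  183.93735442] [ 78.32562469 271.18055076]
1.3 [ 524.67105192 -145.01023096] top [395.36440406 196.59511852] [ 68.81464025 263.36143615]
1.4 [ 514.71250926 -145.87285639] top [396.72031257 209.46088033] [ 60.63489302 255.0056205 ]
1.5 [ 504.717599   -145.73697696] top [396.78302301 222.40665837] [ 53.8548176  246.21499853]
```

View pics/top_c2.png

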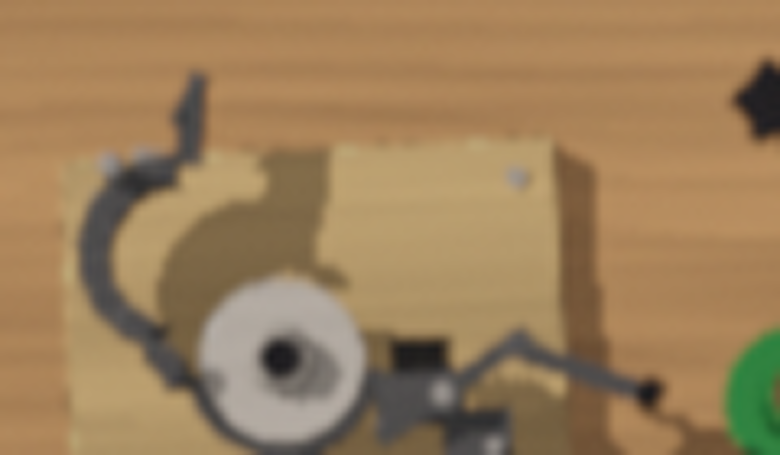

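Jaw is at about 1.40 rad, with the post at about (622.5,108.5). Lever is at about 1.45 rad, with the knob at about (510,-146). I'll push the post with the closed fingers, using their +y side, along the arc around the hinge. First I go behind the post.

Emit:
{"name": "move_arm", "arguments": {
  "rows": [
    [0.2,0.4,0,0.05,0],
    [0.35,0.8,0,0.1,0],
    [0.43,0.95,0,0.143,0]
  ]
}}

```text
t: 11.6
tool_pos: [573.4, 65.0, 217.4]
eef_rot: [[0.974, 0.228, -0.001], [0.228, -0.974, 0.003], [-0.0, -0.003, -1.0]]
wrist_force: [0.6, -0.1, -0.3]
width: 0.447
```

Emit:
{"name": "move_arm", "arguments": {
  "rows": [
    [0.2,0.4,0,0,0],
    [0.42,0.81,0,0,0],
    [0.42,0.81,0,0,0],
    [0.42,0.81,-0.3,0,0],
    [0.42,0.81,-0.6,0,0],
    [0.42,0.81,-0.6,0,0]
  ]
}}

```text
t: 12.2
tool_pos: [612.6, 139.9, 153.2]
eef_rot: [[0.975, 0.221, -0.008], [0.221, -0.975, -0.001], [-0.008, -0.001, -1.0]]
wrist_force: [-0.4, -0.1, -0.5]
width: 0.01
```

Run:
```python
from h import *
st,p=shot("wrist","w5"); print(st['t'],st['tool_pos'],st['eef_rot'],st['wrist_force'],st['width'])
```

```text
12.2 [612.5810481  139.90492805 153.18582214] [[ 9.75352837e-01  2.20508926e-01 -7.91567293e-03]
 [ 2.20506460e-01 -9.75384784e-01 -1.19374911e-03]
 [-7.98405926e-03 -5.81130443e-04 -9.99967958e-01]] [-0.36795001 -0.11920233 -0.49151319] 0.010084287053003639
```

View pics/w5.png

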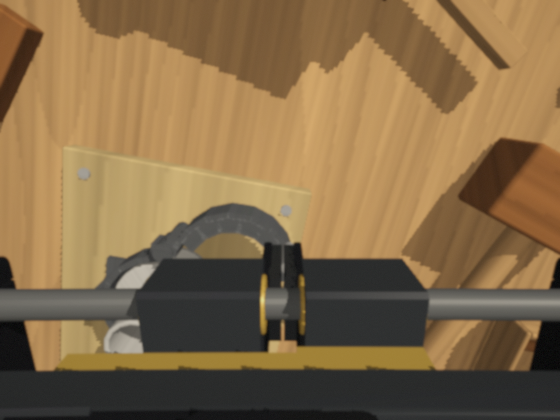

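Emit:
{"name": "move_arm", "arguments": {
  "rows": [
    [0,0,-0.3,0,0],
    [0,0,-0.6,0,0],
    [0,0,-0.67,0,0],
    [0,0,-0.67,0,0],
    [0,0,-0.67,0,0]
  ]
}}

```text
t: 12.75
tool_pos: [616.7, 140.3, 93.2]
eef_rot: [[0.976, 0.219, 0.002], [0.219, -0.976, 0.001], [0.002, -0.0, -1.0]]
wrist_force: [0.3, 0.7, 0.3]
width: 0.003
```

```bash
cat > jaw.py <<'E'
from h import *
H=np.array([527.8,87.8])
def tcp(th,d): # theta jaw rad, d dist behind
    a=th-1.1863; return H+97*np.array([np.cos(a),np.sin(a)])+d*np.array([-np.sin(a),np.cos(a)]), np.degrees(a)
E
python3 - <<'E'
from jaw import *
st=env.get_state();p=st['tool_pos'];az=np.degrees(np.arctan2(st['eef_rot'][1,0],st['eef_rot'][0,0]));print(st['t'],p,az,st['wrist_force'])
for th in np.arange(1.45,-.01,-.1):
    q,a=tcp(th,15.5); print(round(th,2),q.round(1),round(a,1), ((q-p[:2])/100).round(3),round((a-az)/90,3))
E
```

```text
12.75 [616.74009762 140.25348251  93.1653461 ] 12.629449005383513 [0.26156638 0.6953359  0.27670972]
1.45 [617.4 128. ] 15.1 [ 0.007 -0.122] 0.028
1.35 [621.  118.9] 9.4 [ 0.042 -0.214] -0.036
1.25 [623.6 109.4] 3.6 [ 0.069 -0.308] -0.1
1.15 [625.3  99.8] -2.1 [ 0.086 -0.405] -0.163
1.05 [626.  90.] -7.8 [ 0.093 -0.503] -0.227
0.95 [625.7  80.2] -13.5 [ 0.09  -0.601] -0.291
0.85 [624.5  70.4] -19.3 [ 0.077 -0.698] -0.354
0.75 [622.3  60.9] -25.0 [ 0.055 -0.794] -0.418
0.65 [619.1  51.6] -30.7 [ 0.024 -0.887] -0.482
0.55 [615.   42.6] -36.5 [-0.017 -0.976] -0.545
0.45 [610.1  34.1] -42.2 [-0.067 -1.061] -0.609
0.35 [604.3  26.2] -47.9 [-0.124 -1.141] -0.673
0.25 [597.8  18.9] -53.6 [-0.19  -1.214] -0.736
0.15 [590.6  12.2] -59.4 [-0.262 -1.28 ] -0.8
0.05 [582.7   6.3] -65.1 [-0.34  -1.339] -0.864
```

Emit:
{"name": "move_arm", "arguments": {
  "rows": [
    [0,-0.05,-0.07,0.02,0],
    [0,-0.1,-0.07,0.02,0],
    [0.02,-0.15,-0.07,0,0],
    [0.03,-0.18,-0.07,-0.01,0],
    [0.042,-0.214,-0.07,-0.036,0],
    [0.056,-0.26,-0.07,-0.068,0],
    [0.069,-0.308,-0.07,-0.1,0],
    [0.069,-0.308,-0.07,-0.1,0]
  ]
}}

```text
t: 13.55
tool_pos: [623.5, 108.4, 84.8]
eef_rot: [[0.998, 0.06, 0.001], [0.06, -0.998, -0.0], [0.001, 0.0, -1.0]]
wrist_force: [1.0, -0.1, 0.2]
width: 0.005
```

Run:
```python
from jaw import *
st,p=shot("scene","s3");print(st['t'],st['tool_pos'],st['wrist_force'])
cv2.imwrite("pics/s3c.png",cv2.resize(p[140:260,240:380],None,fx=4,fy=4,interpolation=cv2.INTER_CUBIC))
```

```text
13.55 [623.46125422 108.35611819  84.83072114] [ 0.96344344 -0.07153285  0.24825663]
```

View pics/s3c.png

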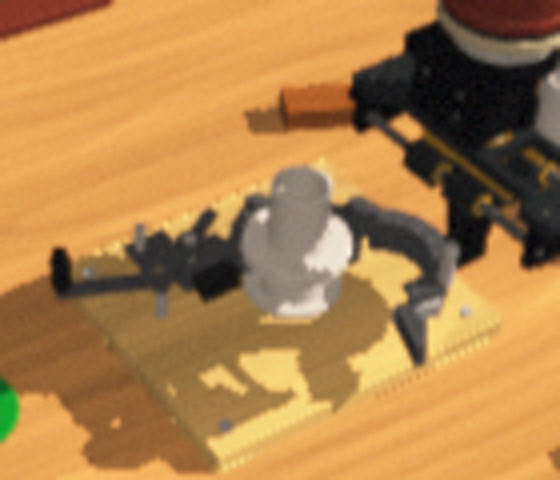

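The post moved with the tool and is at about 1.25 rad, which matches the 15.5 mm standoff. I continue the arc to 0.45.

Emit:
{"name": "move_arm", "arguments": {
  "rows": [
    [0.017,-0.096,0,-0.064,0],
    [0.024,-0.194,0,-0.127,0],
    [0.021,-0.292,0,-0.191,0],
    [0.009,-0.39,0,-0.254,0],
    [-0.013,-0.485,0,-0.318,0],
    [-0.045,-0.578,0,-0.382,0],
    [-0.086,-0.668,0,-0.445,0],
    [-0.135,-0.753,0,-0.509,0],
    [-0.135,-0.753,0,-0.509,0]
  ]
}}

```text
t: 14.5
tool_pos: [609.0, 32.7, 84.4]
eef_rot: [[0.74, -0.673, 0.0], [-0.673, -0.74, -0.001], [0.001, 0.0, -1.0]]
wrist_force: [0.5, -0.4, -0.2]
width: 0.008
```

Run:
```python
from jaw import *
st,p=shot("scene","s4");print(st['t'],st['tool_pos'],st['wrist_force'],np.degrees(np.arctan2(st['eef_rot'][1,0],st['eef_rot'][0,0])))
cv2.imwrite("pics/s4c.png",cv2.resize(p[140:260,240:380],None,fx=4,fy=4,interpolation=cv2.INTER_CUBIC))
q0,a0=tcp(.45,15.5)
for th in np.arange(.45,-.01,-.04):
    q,a=tcp(th,15.5); print(round(th,2),q.round(1),round(a,1), ((q-q0)/100).round(3),round((a-a0)/90,3))
print((proj("scene",[*tcp(.45,0)[0],104])-[240,140])*4)
```

```text
14.5 [608.96346566  32.68167306  84.36025552] [ 0.47807026 -0.44419695 -0.19086952] -42.29384605723657
0.45 [610.1  34.1] -42.2 [0. 0.] 0.0
0.41 [607.9  30.9] -44.5 [-0.022 -0.032] -0.025
0.37 [605.5  27.7] -46.8 [-0.046 -0.064] -0.051
0.33 [603.1  24.7] -49.1 [-0.07  -0.095] -0.076
0.29 [600.5  21.7] -51.4 [-0.096 -0.124] -0.102
0.25 [597.8  18.9] -53.6 [-0.123 -0.153] -0.127
0.21 [595.   16.1] -55.9 [-0.151 -0.18 ] -0.153
0.17 [592.   13.5] -58.2 [-0.18  -0.206] -0.178
0.13 [589.  11.] -60.5 [-0.211 -0.232] -0.204
0.09 [585.9   8.6] -62.8 [-0.242 -0.255] -0.229
0.05 [582.7   6.3] -65.1 [-0.274 -0.278] -0.255
0.01 [579.4   4.2] -67.4 [-0.307 -0.299] -0.28
[342.06377869 256.91007737]
```

View pics/s4c.png

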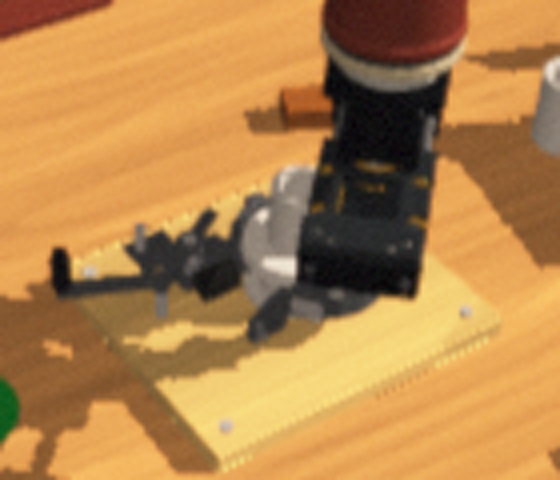

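Emit:
{"name": "move_arm", "arguments": {
  "rows": [
    [-0.022,-0.032,0,-0.025,0],
    [-0.046,-0.064,0,-0.051,0],
    [-0.07,-0.095,0,-0.076,0],
    [-0.096,-0.124,0,-0.102,0],
    [-0.123,-0.153,0,-0.127,0],
    [-0.137,-0.167,0,-0.14,0],
    [-0.137,-0.167,0,-0.14,0]
  ]
}}

```text
t: 15.25
tool_pos: [595.5, 17.2, 84.1]
eef_rot: [[0.578, -0.816, 0.0], [-0.816, -0.578, 0.0], [-0.0, -0.0, -1.0]]
wrist_force: [-0.1, 1.5, -0.2]
width: 0.005
```

Run:
```python
from jaw import *
st=env.get_state();print(st['t'],st['tool_pos'],st['wrist_force'])
p=st['tool_pos'][:2]
from scipy.optimize import minimize_scalar
r=minimize_scalar(lambda t:np.sum((tcp(t,15.5)[0]-p)**2),bounds=(0,.6),method='bounded');print(r.x,r.fun**.5)
```

```text
15.25 [595.51068141  17.24891776  84.1145861 ] [-0.13557341  1.45907444 -0.2320492 ]
0.22190841587590662 0.4441369802956635
```

Emit:
{"name": "move_arm", "arguments": {
  "rows": [
    [-0.007,-0.0065,0,-0.006,0],
    [-0.014,-0.013,0,-0.013,0],
    [-0.022,-0.02,0,-0.019,0],
    [-0.03,-0.026,0,-0.025,0],
    [-0.03,-0.026,0,-0.025,0]
  ]
}}

```text
t: 15.75
tool_pos: [592.3, 14.1, 84.0]
eef_rot: [[0.544, -0.839, -0.0], [-0.839, -0.544, -0.0], [0.0, 0.0, -1.0]]
wrist_force: [1.1, 1.6, 0.3]
width: 0.005
```

Emit:
{"name": "move_arm", "arguments": {
  "rows": [
    [-0.0075,-0.0065,0,-0.006,0],
    [-0.015,-0.013,0,-0.013,0],
    [-0.015,-0.013,0,-0.013,0]
  ]
}}

```text
t: 16.05
tool_pos: [590.8, 12.8, 84.0]
eef_rot: [[0.526, -0.85, -0.0], [-0.85, -0.526, -0.0], [-0.0, 0.0, -1.0]]
wrist_force: [1.1, 0.6, 0.5]
width: 0.008
```

Emit:
{"name": "move_arm", "arguments": {
  "rows": [
    [-0.0075,-0.006,0,-0.006,0],
    [-0.0075,-0.006,0,-0.006,0]
  ]
}}

```text
t: 16.25
tool_pos: [590.1, 12.2, 84.0]
eef_rot: [[0.518, -0.855, -0.0], [-0.855, -0.518, -0.0], [-0.0, 0.0, -1.0]]
wrist_force: [0.6, 1.1, 0.9]
width: 0.006
```

Emit:
{"name": "move_arm", "arguments": {
  "rows": [
    [-0.0075,-0.006,0,-0.006,0],
    [-0.0075,-0.006,0,-0.006,0]
  ]
}}

```text
t: 16.45
tool_pos: [589.5, 11.7, 84.0]
eef_rot: [[0.51, -0.86, 0.0], [-0.86, -0.51, 0.0], [0.0, -0.0, -1.0]]
wrist_force: [1.4, 0.9, -0.5]
width: 0.004
```

Emit:
{"name": "move_arm", "arguments": {
  "rows": [
    [-0.0075,-0.006,0,-0.006,0],
    [-0.0075,-0.006,0,-0.006,0]
  ]
}}

```text
t: 16.65
tool_pos: [589.3, 11.6, 84.1]
eef_rot: [[0.502, -0.865, 0.001], [-0.865, -0.502, 0.001], [0.0, -0.002, -1.0]]
wrist_force: [4.4, 2.3, -3.4]
width: 0.004
```

Emit:
{"name": "move_arm", "arguments": {
  "rows": [
    [-0.0078,-0.006,0,-0.006,0],
    [-0.0078,-0.006,0,-0.006,0]
  ]
}}

```text
t: 16.85
tool_pos: [589.0, 11.3, 84.2]
eef_rot: [[0.494, -0.869, 0.003], [-0.869, -0.494, 0.001], [0.0, -0.003, -1.0]]
wrist_force: [6.5, 3.4, -4.8]
width: 0.01
```

Contact with the buffer was felt at about 0.13 rad, peaking at about 7 N at the post, below the preload. I back off and leave the jaw touching.

Emit:
{"name": "move_arm", "arguments": {
  "rows": [
    [0.02,0.015,0,0,0],
    [0.08,0.05,0,0,0],
    [0.25,0.16,0,0,0],
    [0.25,0.16,0,0,0],
    [0.25,0.16,0.4,0,0],
    [0.25,0.16,0.9,0,0],
    [0.25,0.16,0.9,0,0]
  ]
}}

```text
t: 17.55
tool_pos: [616.1, 26.8, 181.1]
eef_rot: [[0.494, -0.869, 0.01], [-0.869, -0.494, 0.0], [0.005, -0.008, -1.0]]
wrist_force: [1.1, 0.1, 1.4]
width: 0.004
```

Run:
```python
from jaw import *
st,p=shot("scene","s5");print(st['t'],st['tool_pos'],st['wrist_force'])
cv2.imwrite("pics/s5c.png",cv2.resize(p[140:260,240:380],None,fx=4,fy=4,interpolation=cv2.INTER_CUBIC))
st,p=shot("top","t5")
cv2.imwrite("pics/t5c.png",cv2.resize(p[165:265,200:340],None,fx=5,fy=5,interpolation=cv2.INTER_CUBIC))
```

```text
17.55 [616.05845559  26.80767488 181.09366657] [1.10354274 0.10868842 1.40234595]
```

View pics/s5c.png

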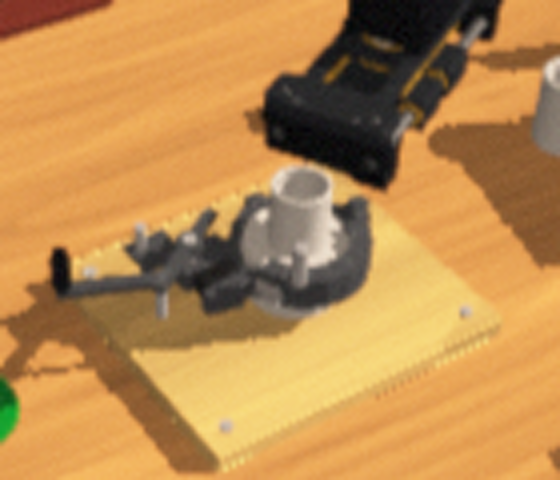

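View pics/t5c.png

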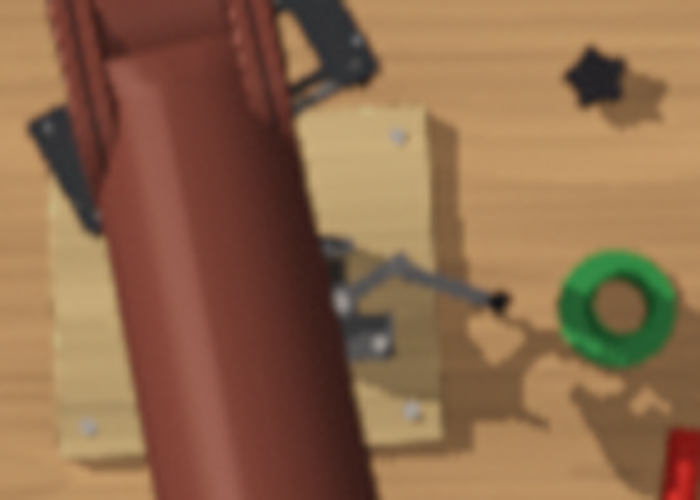

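The scene crop shows the jaw closed around the flanges, with its lug at the buffer. Next I move round to behind the lever knob, on its clockwise side.

Emit:
{"name": "move_arm", "arguments": {
  "rows": [
    [-0.3,-0.37,0,-0.06,0],
    [-0.6,-0.72,0,-0.12,0],
    [-0.72,-0.87,0,-0.17,0]
  ]
}}

```text
t: 17.95
tool_pos: [537.3, -64.5, 172.1]
eef_rot: [[0.24, -0.971, -0.004], [-0.971, -0.24, -0.001], [0.0, 0.004, -1.0]]
wrist_force: [1.0, 0.3, 0.6]
width: 0.003
```

Emit:
{"name": "move_arm", "arguments": {
  "rows": [
    [-0.3,-0.37,0,-0.06,0],
    [-0.6,-0.72,0,-0.12,0],
    [-0.72,-0.87,0,-0.17,0],
    [-0.72,-0.87,0,-0.17,0],
    [-0.72,-0.87,-0.3,-0.17,0],
    [-0.72,-0.87,-0.3,-0.17,0]
  ]
}}

```text
t: 18.55
tool_pos: [466.6, -146.2, 140.3]
eef_rot: [[-0.015, -1.0, -0.006], [-1.0, 0.015, 0.002], [-0.002, 0.006, -1.0]]
wrist_force: [-2.0, 0.8, -0.2]
width: 0.006
```

Run:
```python
from h import *
st,p=shot("wrist","w6"); print(st['t'],st['tool_pos'],np.degrees(np.arctan2(st['eef_rot'][1,0],st['eef_rot'][0,0])),st['wrist_force'],st['joint_positions'].round())
st2,p=shot("top","t6")
cv2.imwrite("pics/t6c.png",cv2.resize(p[165:265,200:340],None,fx=5,fy=5,interpolation=cv2.INTER_CUBIC))
V=np.array([511.1,-45.9])
for th in (1.35,1.4,1.45,1.5):
    b=-np.radians(7.7)-th; k=V+100*np.array([np.cos(b),np.sin(b)]); print(th,k,proj("wrist",[*k,115],st),(proj("top",[*k,115])-[200,165])*5)
```

```text
18.55 [ 466.55089238 -146.18565691  140.31802346] -90.86727832179905 [-1.95342093  0.84537267 -0.248535  ] [ 25.   5. -13. 111.   1.  64. -80.]
1.35 [ 519.72984968 -145.52693258] [279.24748631 150.48947043] [495.18995195 278.71921523]
1.4 [ 514.73979329 -145.83373757] [279.97632154 159.60910285] [495.83616748 286.7828487 ]
1.45 [ 509.74063931 -145.89076027] [280.24224658 168.60766512] [496.07800781 294.87151144]
1.5 [ 504.74488302 -145.69785813] [280.05543294 177.46621694] [495.91451856 302.96502368]
```

View pics/w6.png

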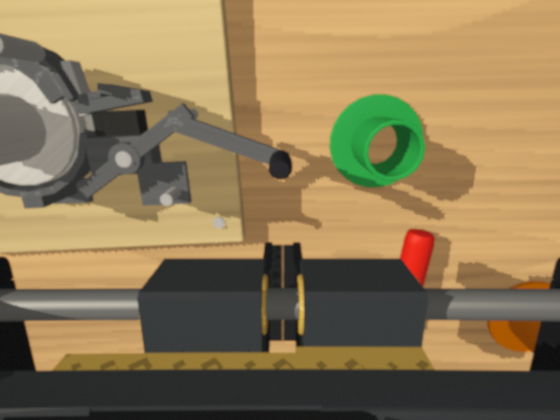

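View pics/t6c.png

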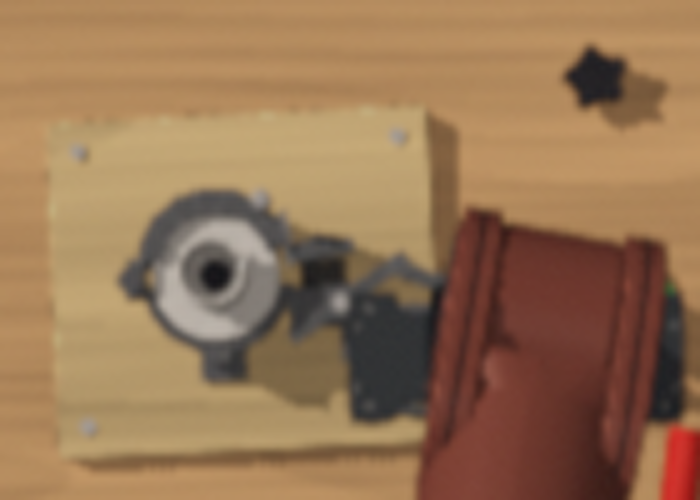

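The wrist view shows the knob top at (281,165), so the lever is at about 1.43 rad. I lower to knob height and compute the arc.

Emit:
{"name": "move_arm", "arguments": {
  "rows": [
    [0,0,-0.3,0,0],
    [0,0,-0.49,0,0],
    [0,0,-0.49,0,0],
    [0,0,-0.49,0,0]
  ]
}}

```text
t: 19.05
tool_pos: [469.5, -147.2, 96.0]
eef_rot: [[-0.016, -1.0, 0.0], [-1.0, 0.016, 0.0], [-0.0, -0.0, -1.0]]
wrist_force: [0.2, -0.1, 0.7]
width: 0.01
```

```bash
cat > lev.py <<'E'
from h import *
V=np.array([511.1,-45.9])
def tcp(th,d=16.5):
    b=-np.radians(7.7)-th; return V+100*np.array([np.cos(b),np.sin(b)])-d*np.array([-np.sin(b),np.cos(b)]), np.degrees(b)
def est(p):
    from scipy.optimize import minimize_scalar
    r=minimize_scalar(lambda t:np.sum((tcp(t)[0]-p[:2])**2),bounds=(-.2,1.7),method='bounded'); return r.x,r.fun**.5
def table(ths,ref=None):
    st=env.get_state();p=st['tool_pos'];az=np.degrees(np.arctan2(st['eef_rot'][1,0],st['eef_rot'][0,0]));print(st['t'],p,az,st['wrist_force'],est(p))
    for th in ths:
        q,a=tcp(th); print(round(th,2),q.round(1),round(a,1), ((q-p[:2])/100).round(3),round((a-az)/90,3))
E
python3 -c "
from lev import *
table(np.arange(1.5,.59,-.1))"
```

```text
19.05 [ 469.53017711 -147.17874692   96.02211079] -90.92177593168311 [ 0.21491233 -0.08097714  0.69843874] (np.float64(1.6623612382743893), np.float64(8.125901353030192))
1.5 [ 488.3 -144.6] -93.6 [0.187 0.025] -0.03
1.4 [ 498.3 -146.4] -87.9 [0.287 0.007] 0.033
1.3 [ 508.4 -147.2] -82.2 [ 0.388 -0.   ] 0.097
1.2 [ 518.5 -147. ] -76.5 [0.489 0.002] 0.161
1.1 [ 528.5 -145.7] -70.7 [0.59  0.014] 0.224
1.0 [ 538.4 -143.5] -65.0 [0.689 0.037] 0.288
0.9 [ 548.  -140.3] -59.3 [0.785 0.069] 0.352
0.8 [ 557.3 -136.1] -53.5 [0.877 0.11 ] 0.415
0.7 [ 566.  -131.1] -47.8 [0.965 0.161] 0.479
0.6 [ 574.3 -125.2] -42.1 [1.047 0.22 ] 0.543
```

Emit:
{"name": "move_arm", "arguments": {
  "rows": [
    [0.1,0.01,-0.04,-0.01,0],
    [0.187,0.02,-0.04,0,0],
    [0.23,0.015,-0.04,0.01,0],
    [0.287,0.007,-0.04,0.033,0],
    [0.34,0.003,-0.04,0.065,0],
    [0.388,0,-0.04,0.097,0],
    [0.44,0.001,-0.04,0.129,0],
    [0.489,0.002,-0.04,0.161,0],
    [0.489,0.002,-0.04,0.161,0]
  ]
}}

```text
t: 19.95
tool_pos: [518.7, -147.2, 91.3]
eef_rot: [[0.236, -0.972, 0.001], [-0.972, -0.236, 0.0], [0.0, -0.001, -1.0]]
wrist_force: [-0.2, -0.4, 0.3]
width: 0.008
```

Run:
```python
from lev import *
table(np.arange(1.2,.59,-.1))
st,p=shot("scene","s6")
cv2.imwrite("pics/s6c.png",cv2.resize(p[140:260,240:380],None,fx=4,fy=4,interpolation=cv2.INTER_CUBIC))
```

```text
19.95 [ 518.74667546 -147.17109481   91.31307486] -76.37274144049663 [-0.1956617  -0.40287743  0.27950578] (np.float64(1.1975148599179988), np.float64(0.20726422737041603))
1.2 [ 518.5 -147. ] -76.5 [-0.003  0.002] -0.001
1.1 [ 528.5 -145.7] -70.7 [0.098 0.014] 0.063
1.0 [ 538.4 -143.5] -65.0 [0.197 0.037] 0.126
0.9 [ 548.  -140.3] -59.3 [0.293 0.069] 0.19
0.8 [ 557.3 -136.1] -53.5 [0.385 0.11 ] 0.254
0.7 [ 566.  -131.1] -47.8 [0.473 0.161] 0.317
0.6 [ 574.3 -125.2] -42.1 [0.555 0.22 ] 0.381
```

View pics/s6c.png

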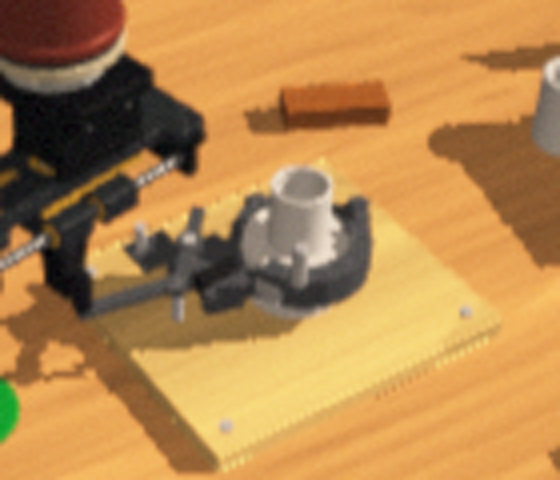

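The lever follows. I push to 0.75, then take smaller steps.

Emit:
{"name": "move_arm", "arguments": {
  "rows": [
    [0.05,0.006,0,0.03,0],
    [0.098,0.014,0,0.063,0],
    [0.147,0.025,0,0.095,0],
    [0.197,0.037,0,0.126,0],
    [0.245,0.052,0,0.158,0],
    [0.293,0.069,0,0.19,0],
    [0.34,0.088,0,0.222,0],
    [0.385,0.11,0,0.254,0],
    [0.43,0.135,0,0.285,0],
    [0.43,0.135,0,0.285,0]
  ]
}}

```text
t: 21.0
tool_pos: [561.1, -133.5, 91.1]
eef_rot: [[0.632, -0.775, 0.0], [-0.775, -0.632, 0.0], [-0.0, -0.0, -1.0]]
wrist_force: [0.1, 0.3, -0.5]
width: 0.007
```

```bash
python3 -c "
from lev import *
table(np.arange(.75,.14,-.05))"
```

```text
21.0 [ 561.14180251 -133.49521997   91.13100971] -50.822887317939866 [ 0.11224108  0.27678875 -0.52647003] (np.float64(0.753841665807918), np.float64(0.470472615142321))
0.75 [ 561.7 -133.7] -50.7 [ 0.006 -0.002] 0.002
0.7 [ 566.  -131.1] -47.8 [0.049 0.024] 0.034
0.65 [ 570.2 -128.2] -44.9 [0.091 0.053] 0.065
0.6 [ 574.3 -125.2] -42.1 [0.131 0.083] 0.097
0.55 [ 578.1 -121.9] -39.2 [0.17  0.116] 0.129
0.5 [ 581.9 -118.5] -36.3 [0.207 0.15 ] 0.161
0.45 [ 585.4 -114.8] -33.5 [0.243 0.187] 0.193
0.4 [ 588.8 -111. ] -30.6 [0.276 0.225] 0.224
0.35 [ 591.9 -107.1] -27.8 [0.308 0.264] 0.256
0.3 [ 594.9 -103. ] -24.9 [0.337 0.305] 0.288
0.25 [597.6 -98.7] -22.0 [0.365 0.348] 0.32
0.2 [600.1 -94.3] -19.2 [0.39  0.392] 0.352
0.15 [602.5 -89.8] -16.3 [0.413 0.437] 0.384
```

Emit:
{"name": "move_arm", "arguments": {
  "rows": [
    [0.024,0.011,0,0.017,0],
    [0.049,0.024,0,0.034,0],
    [0.07,0.039,0,0.05,0],
    [0.091,0.053,0,0.065,0],
    [0.111,0.068,0,0.081,0],
    [0.131,0.083,0,0.097,0]
  ]
}}

```text
t: 21.6
tool_pos: [573.9, -125.4, 91.0]
eef_rot: [[0.743, -0.669, -0.0], [-0.669, -0.743, -0.0], [-0.0, 0.0, -1.0]]
wrist_force: [-2.5, -1.0, 1.5]
width: 0.003
```

Emit:
{"name": "move_arm", "arguments": {
  "rows": [
    [0.02,0.016,0,0.016,0],
    [0.039,0.033,0,0.032,0],
    [0.058,0.05,0,0.048,0],
    [0.076,0.067,0,0.064,0]
  ]
}}

```text
t: 22.0
tool_pos: [581.5, -118.9, 91.0]
eef_rot: [[0.807, -0.591, -0.0], [-0.591, -0.807, -0.0], [-0.0, 0.0, -1.0]]
wrist_force: [-3.1, -1.8, 0.4]
width: 0.0
```

```bash
python3 -c "
from lev import *
table(np.arange(.5,.09,-.025))"
```

```text
22.0 [ 581.54860854 -118.85393181   91.0015318 ] -36.22941233533411 [-3.10290459 -1.79452132  0.4394505 ] (np.float64(0.5049499607856712), np.float64(0.0642733551951889))
0.5 [ 581.9 -118.5] -36.3 [0.003 0.004] -0.001
0.48 [ 583.7 -116.7] -34.9 [0.021 0.022] 0.015
0.45 [ 585.4 -114.8] -33.5 [0.039 0.04 ] 0.031
0.42 [ 587.1 -113. ] -32.1 [0.056 0.059] 0.046
0.4 [ 588.8 -111. ] -30.6 [0.072 0.078] 0.062
0.37 [ 590.4 -109.1] -29.2 [0.088 0.098] 0.078
0.35 [ 591.9 -107.1] -27.8 [0.104 0.118] 0.094
0.32 [ 593.4 -105. ] -26.3 [0.119 0.138] 0.11
0.3 [ 594.9 -103. ] -24.9 [0.133 0.159] 0.126
0.27 [ 596.3 -100.8] -23.5 [0.147 0.18 ] 0.142
0.25 [597.6 -98.7] -22.0 [0.161 0.202] 0.158
0.22 [598.9 -96.5] -20.6 [0.174 0.223] 0.174
0.2 [600.1 -94.3] -19.2 [0.186 0.245] 0.19
0.17 [601.3 -92.1] -17.7 [0.198 0.268] 0.206
0.15 [602.5 -89.8] -16.3 [0.209 0.291] 0.222
0.12 [603.5 -87.5] -14.9 [0.22  0.314] 0.237
0.1 [604.5 -85.2] -13.4 [0.23  0.337] 0.253
```

Load has begun at about 3.6 N on the ramp, as expected. I continue.

Emit:
{"name": "move_arm", "arguments": {
  "rows": [
    [0.02,0.021,0,0.015,0],
    [0.037,0.039,0,0.031,0],
    [0.054,0.058,0,0.046,0],
    [0.07,0.077,0,0.062,0]
  ]
}}

```text
t: 22.4
tool_pos: [588.5, -111.6, 91.0]
eef_rot: [[0.86, -0.51, -0.0], [-0.51, -0.86, -0.001], [0.0, 0.001, -1.0]]
wrist_force: [-3.7, -4.3, 1.6]
width: 0.007
```

Emit:
{"name": "move_arm", "arguments": {
  "rows": [
    [0.016,0.02,0,0.016,0],
    [0.032,0.04,0,0.032,0],
    [0.047,0.06,0,0.048,0],
    [0.061,0.081,0,0.064,0]
  ]
}}

```text
t: 22.8
tool_pos: [594.3, -104.5, 91.0]
eef_rot: [[0.907, -0.422, -0.001], [-0.422, -0.907, -0.002], [-0.0, 0.002, -1.0]]
wrist_force: [-5.8, -5.9, 1.7]
width: 0.003
```

```bash
python3 -c "
from lev import *
table(np.arange(.3,-.01,-.025))"
```

```text
22.8 [ 594.26364891 -104.4679569    91.00724743] -24.95735673116523 [-5.78272968 -5.93855959  1.65361373] (np.float64(0.31565590937398963), np.float64(0.36513671190297475))
0.3 [ 594.9 -103. ] -24.9 [0.006 0.015] 0.001
0.27 [ 596.3 -100.8] -23.5 [0.02  0.036] 0.017
0.25 [597.6 -98.7] -22.0 [0.034 0.058] 0.033
0.22 [598.9 -96.5] -20.6 [0.046 0.08 ] 0.049
0.2 [600.1 -94.3] -19.2 [0.059 0.102] 0.064
0.17 [601.3 -92.1] -17.7 [0.071 0.124] 0.08
0.15 [602.5 -89.8] -16.3 [0.082 0.147] 0.096
0.12 [603.5 -87.5] -14.9 [0.093 0.17 ] 0.112
0.1 [604.5 -85.2] -13.4 [0.103 0.193] 0.128
0.07 [605.5 -82.8] -12.0 [0.112 0.216] 0.144
0.05 [606.4 -80.5] -10.6 [0.121 0.24 ] 0.16
0.02 [607.2 -78.1] -9.1 [0.129 0.264] 0.176
-0.0 [608.  -75.6] -7.7 [0.137 0.288] 0.192
```

Emit:
{"name": "move_arm", "arguments": {
  "rows": [
    [0.014,0.021,0,0.016,0],
    [0.028,0.043,0,0.032,0],
    [0.034,0.054,0,0.04,0]
  ]
}}

```text
t: 23.1
tool_pos: [597.4, -100.2, 91.1]
eef_rot: [[0.931, -0.365, -0.001], [-0.365, -0.931, -0.003], [-0.0, 0.003, -1.0]]
wrist_force: [-6.6, -11.0, 4.4]
width: 0.007
```

Emit:
{"name": "move_arm", "arguments": {
  "rows": [
    [0.006,0.011,0,0.008,0],
    [0.012,0.022,0,0.016,0],
    [0.018,0.033,0,0.024,0]
  ]
}}

```text
t: 23.4
tool_pos: [598.9, -97.9, 91.0]
eef_rot: [[0.944, -0.331, -0.002], [-0.331, -0.944, -0.004], [-0.0, 0.004, -1.0]]
wrist_force: [-7.0, -12.7, 3.8]
width: 0.005
```

```bash
python3 -c "
from lev import *
table([.2,.15,.1])"
```

```text
23.4 [598.91315519 -97.87489961  91.04508686] -19.314101276805367 [ -7.00081441 -12.710411     3.81226593] (np.float64(0.23651097215293826), np.float64(0.6897471816184683))
0.2 [600.1 -94.3] -19.2 [0.012 0.036] 0.002
0.15 [602.5 -89.8] -16.3 [0.035 0.081] 0.034
0.1 [604.5 -85.2] -13.4 [0.056 0.127] 0.065
```

Emit:
{"name": "move_arm", "arguments": {
  "rows": [
    [0.005,0.009,0,0.006,0],
    [0.01,0.018,0,0.012,0]
  ]
}}

```text
t: 23.6
tool_pos: [600.1, -95.7, 91.1]
eef_rot: [[0.95, -0.313, -0.001], [-0.313, -0.95, -0.004], [-0.0, 0.004, -1.0]]
wrist_force: [-7.3, -12.0, 4.7]
width: 0.009
```

Emit:
{"name": "move_arm", "arguments": {
  "rows": [
    [0.005,0.009,0,0.006,0],
    [0.005,0.009,0,0.006,0]
  ]
}}

```text
t: 23.8
tool_pos: [600.3, -95.5, 91.1]
eef_rot: [[0.953, -0.304, -0.002], [-0.304, -0.953, -0.004], [-0.001, 0.005, -1.0]]
wrist_force: [-7.5, -11.7, 4.7]
width: 0.004
```

Emit:
{"name": "move_arm", "arguments": {
  "rows": [
    [0.005,0.009,0,0.006,0],
    [0.005,0.009,0,0.006,0]
  ]
}}

```text
t: 24.0
tool_pos: [601.2, -93.5, 91.1]
eef_rot: [[0.956, -0.295, -0.001], [-0.295, -0.956, -0.003], [-0.0, 0.003, -1.0]]
wrist_force: [-4.8, -7.9, 3.2]
width: 0.003
```

Emit:
{"name": "move_arm", "arguments": {
  "rows": [
    [0.005,0.009,0,0.006,0],
    [0.005,0.009,0,0.006,0]
  ]
}}

```text
t: 24.2
tool_pos: [601.7, -92.9, 91.1]
eef_rot: [[0.958, -0.286, -0.001], [-0.286, -0.958, -0.003], [-0.0, 0.004, -1.0]]
wrist_force: [-5.8, -10.7, 2.6]
width: 0.002
```

Emit:
{"name": "move_arm", "arguments": {
  "rows": [
    [0.005,0.009,0,0.006,0],
    [0.005,0.009,0,0.006,0]
  ]
}}

```text
t: 24.4
tool_pos: [601.9, -92.6, 91.0]
eef_rot: [[0.961, -0.277, -0.002], [-0.277, -0.961, -0.004], [-0.001, 0.004, -1.0]]
wrist_force: [-6.8, -12.1, 4.3]
width: 0.003
```

Run:
```python
from lev import *
table([.2,.15,.1,.05,.03])
st,p=shot("scene","s7")
cv2.imwrite("pics/s7c.png",cv2.resize(p[140:260,240:380],None,fx=4,fy=4,interpolation=cv2.INTER_CUBIC))
```

```text
24.4 [601.89785641 -92.60405173  91.04918915] -16.093373373277654 [ -6.84122905 -12.1160709    4.27932097] (np.float64(0.17716318548313856), np.float64(0.7533226649198247))
0.2 [600.1 -94.3] -19.2 [-0.018 -0.017] -0.034
0.15 [602.5 -89.8] -16.3 [0.006 0.028] -0.002
0.1 [604.5 -85.2] -13.4 [0.026 0.074] 0.03
0.05 [606.4 -80.5] -10.6 [0.045 0.121] 0.061
0.03 [607.1 -78.5] -9.4 [0.052 0.141] 0.074
```

View pics/s7c.png

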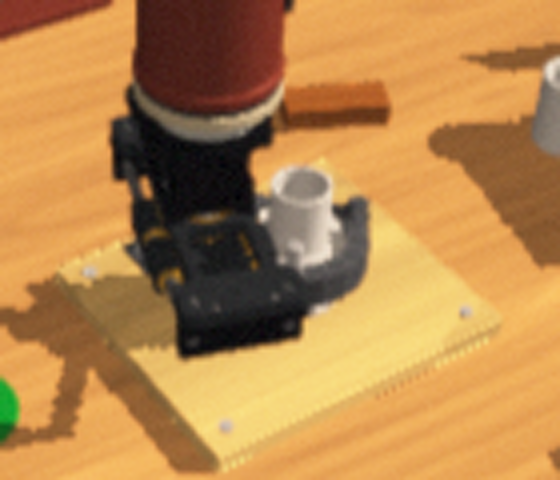

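Still loaded at about 14 N near the crest. I continue in 1 mm steps.

Emit:
{"name": "move_arm", "arguments": {
  "rows": [
    [0.005,0.009,0,0.006,0],
    [0.005,0.009,0,0.006,0]
  ]
}}

```text
t: 24.65
tool_pos: [602.1, -92.4, 91.0]
eef_rot: [[0.963, -0.269, -0.002], [-0.269, -0.963, -0.005], [-0.001, 0.005, -1.0]]
wrist_force: [-8.7, -13.2, 4.7]
width: 0.004
```

Emit:
{"name": "move_arm", "arguments": {
  "rows": [
    [0.004,0.009,0,0.006,0],
    [0.004,0.009,0,0.006,0]
  ]
}}

```text
t: 24.85
tool_pos: [602.3, -92.2, 91.0]
eef_rot: [[0.966, -0.26, -0.003], [-0.26, -0.966, -0.005], [-0.001, 0.006, -1.0]]
wrist_force: [-9.5, -15.4, 6.1]
width: 0.005
```

Emit:
{"name": "move_arm", "arguments": {
  "rows": [
    [0.004,0.009,0,0.006,0],
    [0.004,0.009,0,0.006,0]
  ]
}}

```text
t: 25.05
tool_pos: [602.4, -92.0, 91.0]
eef_rot: [[0.968, -0.252, -0.003], [-0.252, -0.968, -0.006], [-0.002, 0.007, -1.0]]
wrist_force: [-10.5, -17.1, 6.5]
width: 0.006
```

Force is rising with little motion at an apparent 0.17 rad, so I stop pushing and look.

Run:
```python
from lev import *
st,p=shot("wrist","w8"); print(st['t'],st['tool_pos'],st['wrist_force'],st['wrist_torque'],st['joint_positions'].round(1))
cv2.imwrite("pics/w8c.png",cv2.resize(p[0:300,150:500],None,fx=2,fy=2,interpolation=cv2.INTER_CUBIC))
st2,p=shot("top","t8")
cv2.imwrite("pics/t8c.png",cv2.resize(p[165:265,200:340],None,fx=5,fy=5,interpolation=cv2.INTER_CUBIC))
```

```text
25.05 [602.41921061 -92.00281098  91.0330961 ] [-10.47872636 -17.08936181   6.5132498 ] [-3.73699857  2.30156955 -0.01936639] [ 24.5  22.4 -25.   97.3  10.8  62.8 -18.4]
```

View pics/w8.png

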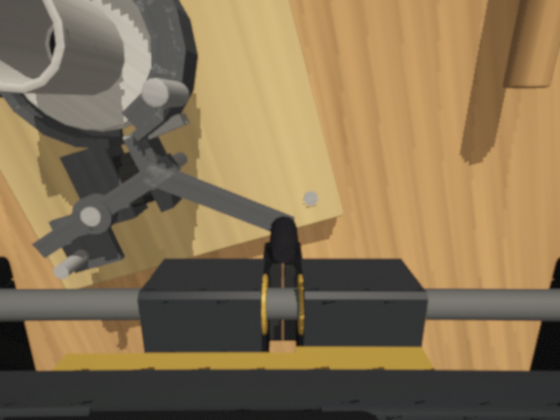

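View pics/t8c.png

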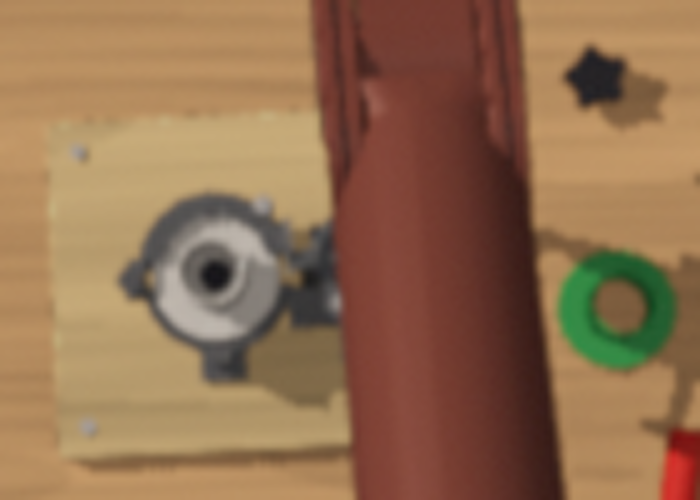

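Run:
```python
from lev import *; import pickle
st=pickle.load(open("pics/w8.pkl","rb"));p=cv2.imread("pics/w8.png")
cv2.imwrite("pics/w8d.png",cv2.resize(p[70:290,20:320],None,fx=2.6,fy=2.6,interpolation=cv2.INTER_CUBIC))
for th in (0,.05,.1,.15,.18,.2):
    b=-np.radians(7.7)-th;k=V+100*np.array([np.cos(b),np.sin(b)]); print(th,proj("wrist",[*k,115],st),proj("wrist",[*k,82],st))
print("pivot",proj("wrist",[*V,86],st))
y=np.radians(2.1);H=np.array([527.8,87.8])
for tj in (.05,.09,.13):
    a=tj-1.1863; k=H+97*np.array([np.cos(a),np.sin(a)]); print("post",tj,proj("wrist",[*k,104],st))
```

```text
0 [281.92286775 213.77191259] [282.05671155 193.359551  ]
0.05 [283.04128696 224.77614922] [282.97684548 202.59131459]
0.1 [283.56190602 235.60276314] [283.40685537 211.70399206]
0.15 [283.50091769 246.23073552] [283.35761639 220.67819452]
0.18 [283.19216387 252.504078  ] [283.10285553 225.98866548]
0.2 [282.87523509 256.64078019] [282.84078972 229.49582153]
pivot [ 88.35857743 217.97028867]
post 0.05 [148.42788541  98.04881774]
post 0.09 [154.88939612  91.61039418]
post 0.13 [161.1303907   84.79818651]
```

View pics/w8d.png

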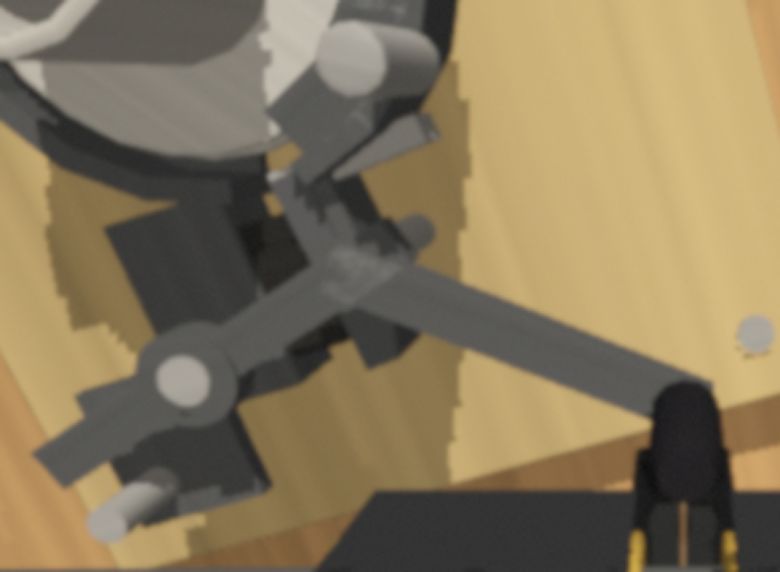

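Run:
```python
from lev import *; import pickle
s6=pickle.load(open("pics/w6.pkl","rb"));s8=pickle.load(open("pics/w8.pkl","rb"))
# draw predicted knob circles & bar on w8
p=cv2.imread("pics/w6.png"); cv2.imwrite("pics/w6d.png",cv2.resize(p[70:230,60:330],None,fx=2.9,fy=2.9,interpolation=cv2.INTER_CUBIC))
im=cv2.resize(cv2.imread("pics/w8.png")[70:290,20:320],None,fx=2.6,fy=2.6,interpolation=cv2.INTER_CUBIC)
for th,c in ((.05,(0,0,255)),(.17,(0,255,0))):
    b=-np.radians(7.7)-th;k=V+100*np.array([np.cos(b),np.sin(b)])
    for z in (82,115):
        pts=np.array([(proj("wrist",[k[0]+7*np.cos(t),k[1]+7*np.sin(t),z],s8)+.5-[20,70])*2.6 for t in np.linspace(0,6.28,30)]).astype(np.int32)
        cv2.polylines(im,[pts],True,c,1)
cv2.imwrite("pics/w8e.png",im)
```

```text
(no output)
```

View pics/w8e.png

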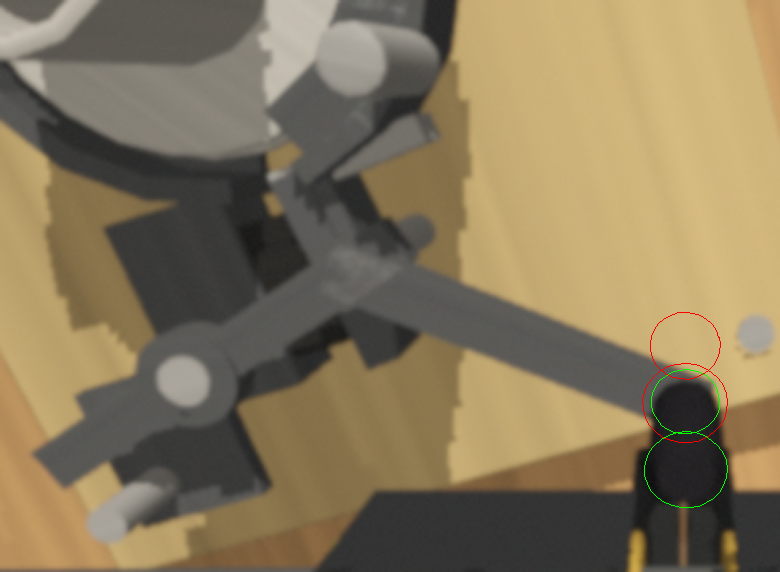

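View pics/w6d.png

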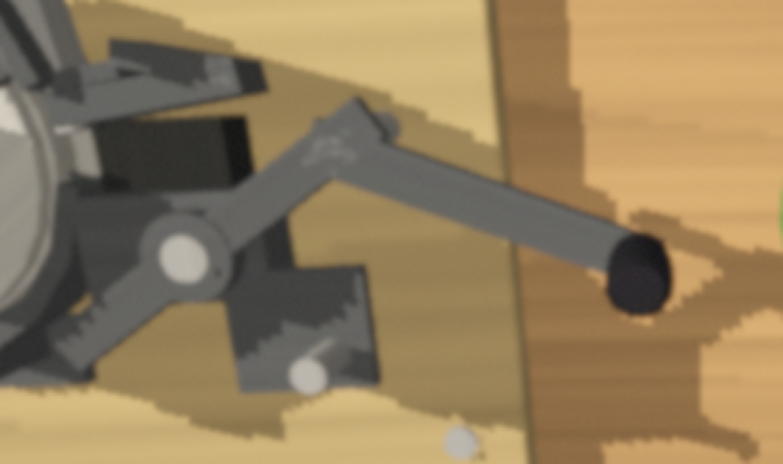

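The overlay confirms the lever really is at about 0.17 rad. The jaw has been drawn to about 0.09, so it is just at the crest and has not snapped. The stop pin is still clear of the lever tail. My force has a needless outward radial part, so I remove it and push on tangentially in small steps. The commanded pose stays short of the stop.

Emit:
{"name": "move_arm", "arguments": {
  "rows": [
    [-0.014,0.005,0,0,0],
    [-0.014,0.005,0,0,0]
  ]
}}

```text
t: 25.35
tool_pos: [602.3, -92.0, 91.3]
eef_rot: [[0.968, -0.252, -0.0], [-0.252, -0.968, -0.007], [0.001, 0.006, -1.0]]
wrist_force: [-5.1, -17.6, 3.2]
width: 0.004
```

Emit:
{"name": "move_arm", "arguments": {
  "rows": [
    [0.003,0.0095,0,0,0],
    [0.003,0.0095,0,0,0]
  ]
}}

```text
t: 25.55
tool_pos: [603.4, -88.9, 91.3]
eef_rot: [[0.968, -0.251, 0.001], [-0.251, -0.968, -0.004], [0.002, 0.004, -1.0]]
wrist_force: [-0.7, -11.2, -1.1]
width: 0.002
```

It slipped forward. I continue.

Emit:
{"name": "move_arm", "arguments": {
  "rows": [
    [0.002,0.0095,0,0.005,0],
    [0.002,0.0095,0,0.005,0]
  ]
}}

```text
t: 25.75
tool_pos: [603.8, -87.9, 91.3]
eef_rot: [[0.97, -0.243, 0.001], [-0.243, -0.97, -0.004], [0.002, 0.004, -1.0]]
wrist_force: [-0.1, -13.7, 0.1]
width: 0.004
```

Emit:
{"name": "move_arm", "arguments": {
  "rows": [
    [0.002,0.0095,0,0.005,0],
    [0.002,0.0095,0,0.005,0]
  ]
}}

```text
t: 25.95
tool_pos: [604.1, -87.5, 91.3]
eef_rot: [[0.972, -0.235, 0.002], [-0.235, -0.972, -0.005], [0.003, 0.004, -1.0]]
wrist_force: [0.1, -13.9, -0.7]
width: 0.007
```

```bash
python3 -c "
from lev import *
table([.15,.1,.05,.03])"
```

```text
25.95 [604.10219888 -87.47990497  91.32104412] -13.616729466875794 [  0.09800418 -13.93481575  -0.65288906] (np.float64(0.12251037691696447), np.float64(0.5218204060767064))
0.15 [602.5 -89.8] -16.3 [-0.016 -0.023] -0.03
0.1 [604.5 -85.2] -13.4 [0.004 0.023] 0.002
0.05 [606.4 -80.5] -10.6 [0.023 0.07 ] 0.034
0.03 [607.1 -78.5] -9.4 [0.029 0.089] 0.047
```

Emit:
{"name": "move_arm", "arguments": {
  "rows": [
    [0.002,0.0095,0,0.005,0],
    [0.002,0.0095,0,0.005,0]
  ]
}}

```text
t: 26.15
tool_pos: [605.0, -83.2, 91.5]
eef_rot: [[0.974, -0.226, 0.003], [-0.226, -0.974, -0.001], [0.003, 0.0, -1.0]]
wrist_force: [0.6, -1.4, -0.1]
width: 0.005
```

Emit:
{"name": "move_arm", "arguments": {
  "rows": [
    [0.002,0.0095,0,0.005,0],
    [0.002,0.0095,0,0.005,0]
  ]
}}

```text
t: 26.35
tool_pos: [604.2, -79.5, 91.2]
eef_rot: [[0.976, -0.216, 0.001], [-0.216, -0.976, 0.001], [0.0, -0.001, -1.0]]
wrist_force: [0.8, 0.8, -0.4]
width: 0.005
```

Run:
```python
from lev import *
table([.15,.1,.05,.03])
s8,p=shot("wrist","w9")
im=cv2.resize(p[70:290,20:320],None,fx=2.6,fy=2.6,interpolation=cv2.INTER_CUBIC)
for th,c in ((.05,(0,0,255)),(.12,(0,255,0)),):
    b=-np.radians(7.7)-th;k=V+100*np.array([np.cos(b),np.sin(b)])
    for z in (82,115):
        pts=np.array([(proj("wrist",[k[0]+7*np.cos(t),k[1]+7*np.sin(t),z],s8)+.5-[20,70])*2.6 for t in np.linspace(0,6.28,30)]).astype(np.int32)
        cv2.polylines(im,[pts],True,c,1)
cv2.imwrite("pics/w9e.png",im)
```

```text
26.35 [604.24429066 -79.50720327  91.17783413] -12.463327754908217 [ 0.78589749  0.79647475 -0.38856856] (np.float64(0.04835389895558451), np.float64(2.3303791000412546))
0.15 [602.5 -89.8] -16.3 [-0.018 -0.103] -0.043
0.1 [604.5 -85.2] -13.4 [ 0.003 -0.057] -0.011
0.05 [606.4 -80.5] -10.6 [ 0.021 -0.009] 0.021
0.03 [607.1 -78.5] -9.4 [0.028 0.01 ] 0.034
```

View pics/w9e.png

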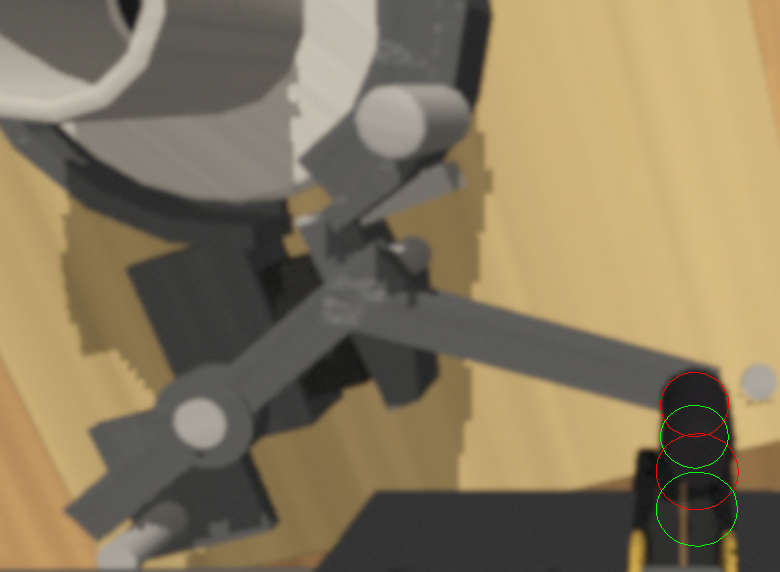

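It snapped: load dropped to zero and the knob now matches θ≈0.05. I retreat without touching the lever further.

Emit:
{"name": "move_arm", "arguments": {
  "rows": [
    [-0.01,-0.1,0,0,0],
    [-0.04,-0.3,0,0,0],
    [-0.04,-0.3,0,0,0],
    [-0.04,-0.3,0.4,0,0],
    [-0.04,-0.3,0.9,0,0],
    [-0.04,-0.6,0.9,0,0],
    [-0.04,-0.8,0.9,0,0],
    [-0.04,-0.8,0.9,0,0]
  ]
}}

```text
t: 27.2
tool_pos: [599.4, -164.9, 181.2]
eef_rot: [[0.975, -0.222, 0.0], [-0.222, -0.975, -0.002], [0.0, 0.002, -1.0]]
wrist_force: [-0.9, 0.1, -0.5]
width: 0.006
```

Emit:
{"name": "move_arm", "arguments": {
  "rows": [
    [0,-0.4,0.2,0,0],
    [0,-0.8,0.3,0,0],
    [0,-0.8,0.3,0,0]
  ]
}}

```text
t: 27.5
tool_pos: [599.1, -247.7, 212.1]
eef_rot: [[0.974, -0.225, 0.001], [-0.225, -0.974, -0.003], [0.002, 0.003, -1.0]]
wrist_force: [0.2, -0.2, -0.4]
width: 0.008
```

Run:
```python
from lev import *
st,p=shot("scene","s9"); print(st['t'],st['tool_pos'],st['wrist_force'])
im=cv2.resize(p[140:260,240:380],None,fx=5,fy=5,interpolation=cv2.INTER_CUBIC)
cv2.imwrite("pics/s9c.png",im)
st,p=shot("top","t9")
im=cv2.resize(p[165:265,200:340],None,fx=5,fy=5,interpolation=cv2.INTER_CUBIC)
for th,c in ((.04,(0,0,255)),(.19,(0,255,0)),):
    b=-np.radians(7.7)-th;k=V+100*np.array([np.cos(b),np.sin(b)])
    q=(proj("top",[*k,115])+.5-[200,165])*5; print(th,q,(proj("scene",[*k,115])+.5-[240,140])*5)
cv2.imwrite("pics/t9c.png",im)
```

```text
27.5 [ 599.11693598 -247.71359067  212.07926114] [ 0.22627587 -0.21043777 -0.35708553]
0.04 [362.34160206 138.49976752] [306.03633827 374.77607589]
0.19 [385.85233008 144.10172991] [278.29934364 380.19311887]
```

View pics/t9c.png

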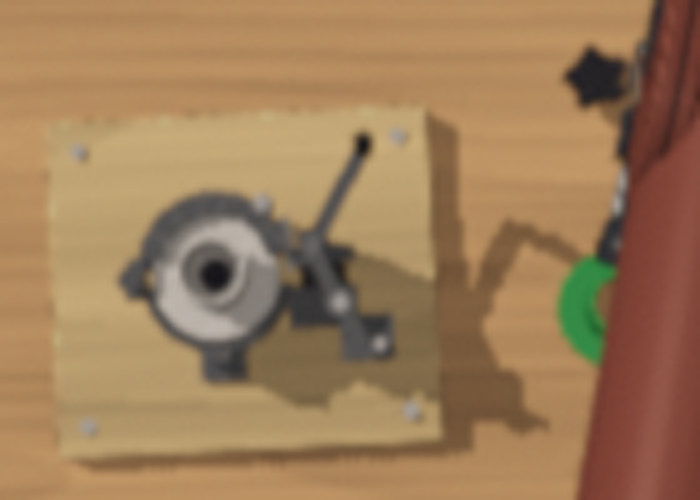

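View pics/s9c.png

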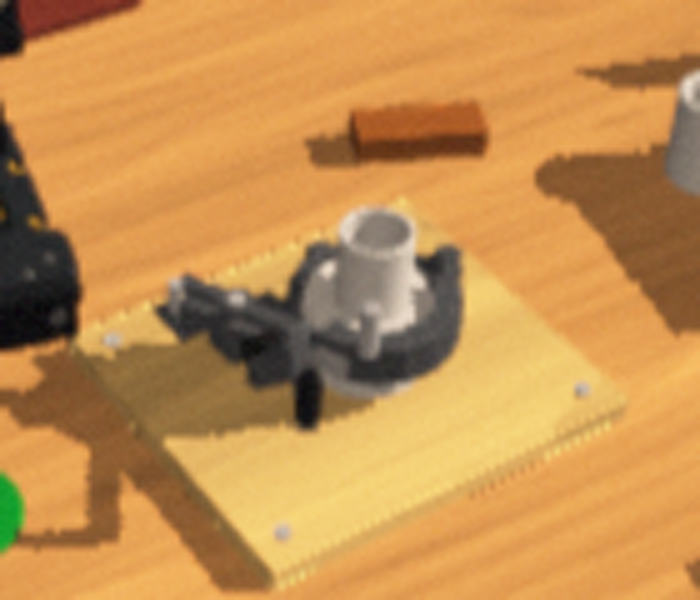

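With the arm clear, the knob is at top (363,142) and scene (307,376). The predictions for 0.04 rad are (362,138) and (306,375), so the lever is latched. The adapter sits upright and flat, with the jaw around both flanges. I hand the job in.

```bash
python3 -c "
from plant import env
print(env.get_state()['wrist_force']); print(env.close_job())"
```

```text
[0.13108017 0.31130482 0.52468105]
the job is handed in; nothing more can be done
None
```

The adapter is seated on the port, the jaw is closed around both flanges, and the ring is latched shut. I handed the job in at about 27.6 s with the robot touching nothing; no verdict was reported.

- **Adapter:** It seated at TCP 78.5 mm, exactly the expected height. My last two 0.5 mm steps down came after first contact and raised the press to about 16 N before I relaxed it.
- **Jaw:** I swung it in until the lug met the buffer at about 0.13 rad. The peak was about 7 N at the post, within the 16 N limit.
- **Lever:** It snapped over the ramp and the load fell to about 1 N. With the arm withdrawn, the top and scene views put it at about 0.04 rad, inside the 0.02–0.06 latched range. I did not press it against its stop.
- **Disagreements:** The lever stuck near 0.17 rad at about 20 N, above the stated 10–15 N. I removed a sideways component of the push and it went over. It snapped at an apparent 0.12 rad rather than the stated 0.2; that angle is estimated from the tool position.
- **Other objects:** I touched none of them, and none of those in the last crops looked moved.

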